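Put the paint pots away by size and shut the case

ROBOT

A 7-joint arm with a two-finger parallel gripper is mounted at the origin on the work surface. World frame = base frame: x ahead of the robot, y to its left, z up, the work surface at z = 0. Lengths are in m, angles in rad, forces in N, time in s.
With the tool pointing down it reaches from about 0.4 to 0.85 m from the base axis. Payload 4.5 kg.
Tool frame: the origin (TCP) lies on the centre line of the jaws, within the pads' length; the fingertips stand 11 mm ahead of it and the grasp point (between the pads) lies 8 mm behind it; z points along the fingers, y is the line along which they close (so a half turn about z gives the same grasp; the last joint's range is limited). The gripper opens to 88 mm and grips with 3 to 60 N. Pads are 18 mm wide; open, the fingers measure 123 mm over their backs; the gripper's body (75 mm by 187 mm) begins 45 mm behind the grasp point.
Start: joints at [1.18, 0.689, -0.195, 1.565, 0.157, 0.902, -0.215], TCP at [0.258, -0.569, 0.213] pointing down, gripper open.
Joint ranges: [-3.01, 3.01], [-0.46, 2.08], [-1.47, 1.51], [0.13, 2.56], [-1, 4.14], [0.04, 2.09], [-2.66, 2.66]. Speed limits (rad/s): [2.57, 2.57, 3.14, 3.14, 3.14, 3.14, 3.14].

INTERFACE

Orientations are given as a unit quaternion [x, y, z, w].
In Python, from plant import * gives the robot as it stands. The module is installed in compiled form; this text tells all that it offers.
- The arm moves only by the tool send_rows, never from a script. Its argument "motion" is a list of rows, each an object of numbers: "x", "y", "z": the shift along the tool's x, y, z in cm; "rx", "ry", "rz": the turn, a rotation vector about the tool's x, y, z in rad; "jaw": the finger opening in cm, from 0 to 8.81. In form: [{"x": .., "y": .., "z": .., "rx": .., "ry": .., "rz": .., "jaw": ..}, ...]. A call has exactly 5 rows; each row shifts and turns the commanded pose from where the row before left it, along the tool's axes as they then stand; what a row does not reach is not made up. A row lasts 1/10 s, in which the tool goes at most 50 mm and 8.59 degrees, less where a joint would pass 70% of its speed; a pose out of reach is approached as far as the arm can. A call is refused whole if a number of a shift passes 5 or a number of a turn 0.15, either way. A call with a gripper value outside its range is refused whole. The fingers move at their own pace and stop on an object; "grip_force" is the grip in N (left out, the last holds). Time passes only in rows, so rows that do not move let the fingers close, or fill a call up. It gives the time, the measured TCP pose, the force, the opening and the grip force at its end, in the units of the state.
- get_state(): the state, without advancing time (a new reading comes with each control period).
- snapshot(name): name is "scene" or "top"; returns a dict with "img" (384x512x3 uint8, red, green, blue), "vertical_fov" (degrees; the focal length in pixels is half the picture's height over the tangent of half this angle, whatever the lens; pixels are square), "cx", "cy" (the principal point, pixels), "D" ([k1, k2, p1, p2, k3] as OpenCV has them; the pictures are not rectified), "extrinsics" (4x4, takes a point from camera to world coordinates). Camera axes: x right, y up, looking along -z (the intrinsics and any distortion apply to the point x, -y, -z); pixel columns grow to the right and rows downward; lengths in m; the calibration is good to about 2 mm. A picture is of the moment at which its call begins. There is no depth.
- finish_job(): hands the job in; it is judged then, once.
The state is a dict: "clock": time; "q": joint angles; "qd": joint speeds; "joint_torque": joint torques, N m; "tool_pos": TCP position; "eef_rot": TCP orientation; "contact_force": force on the tool from outside, world axes, zero at the start; "moment": the same for the moment, N m; "opening": opening from 0.0 (shut) to 1.0 (fully open); "finger_force": force on a finger pad.
Only numpy, scipy, OpenCV 4.12 (cv2) and the standard library are available. Lean on these libraries where they do the work, as an engineer would, in place of code of your own. Each camera call takes 0.05 s, during which the arm holds its last target. There are 200 camera calls.

TASK

Slide the three porcelain pots that stand about on the table into the wooden pot case, the small ones into the narrow row and the large one into the wide row, after the pots already there; keep them upright and on the table, do not lift or tip them. Then swing the case's lid right down, so that its front lip drops across the mouths of the rows behind the two little end hooks. Leave the other things on the table where they are.

Things in the scene. Friction and masses are not known exactly. Their poses are not given: they have to be found in the camera images.
- case: Fixed wooden case, 140 mm wide (x), 136 deep (y), walls 40 high, no raised floor: pots slide on the table. Origin: middle of the open mouth, table height; +y points into the rows, z up. An 8 mm partition (nose to y = -4 mm) parts two rows, open at mouth and top. At each end of the mouth a hook 20 mm high stands out to y = -16 mm, in to |x| = 63.5 mm. Home: a whole pot beyond y = -3 mm.
- lid (a joint): Lid angle in rad: 0 shut, 1.57 upright, at most 1.95 (leaning away past the far end). Wooden frame with clear pane, 140 mm wide, 6 thick, 160 g, lying on the walls when shut. Stiff hinge, stays where left (1 to 3 N at the free edge moves it).
- lid_hinge (a point): Middle of the lid's hinge axis, at the case's far end: 136 mm along the case's +y, 43 mm above the table. The axis runs along the case's x.
- lid_edge (a point): Middle of the lid's free edge, 146 mm from the hinge axis, mid-thickness; moves with the lid. Along this edge a lip, 130 mm wide, 6 thick, hangs 28 mm below the lid's mid-plane; shut, it spans y = -10 to -4 mm in the case's frame, down to 15 mm above the table, and a pot that sticks out of its row stops it.
- narrow_mouth (a point): Middle of the narrow row's mouth, at table height: case frame x = -35, y = 0 mm. The row is 50 mm wide and 128 mm deep, for three small pots in line.
- wide_mouth (a point): Middle of the wide row's mouth, at table height: case frame x = 29, y = 0 mm. The row is 62 mm wide and 112 mm deep, for two large pots in line.
- small_a: Small pot on the table: white porcelain pot, an upright cylinder 40 mm in diameter to 24 mm high, the lid 36 mm wide to 30 mm, the knob 10 mm wide to 35 mm; about 70 g. Pots differ only in diameter (40 or 52 mm). Origin: centre of the underside, z up.
- small_b: Another small pot on the table: white porcelain pot, an upright cylinder 40 mm in diameter to 24 mm high, the lid 36 mm wide to 30 mm, the knob 10 mm wide to 35 mm; about 70 g. Pots differ only in diameter (40 or 52 mm). Origin: centre of the underside, z up.
- large_a: Large pot on the table: white porcelain pot, an upright cylinder 52 mm in diameter to 24 mm high, the lid 48 mm wide to 30 mm, the knob 10 mm wide to 35 mm; about 110 g. Pots differ only in diameter (40 or 52 mm). Origin: centre of the underside, z up.
- small_in: Small pot that already stands at the far end of the narrow row: white porcelain pot, an upright cylinder 40 mm in diameter to 24 mm high, the lid 36 mm wide to 30 mm, the knob 10 mm wide to 35 mm; about 70 g. Pots differ only in diameter (40 or 52 mm). Origin: centre of the underside, z up.
- large_in: Large pot that already stands at the far end of the wide row: white porcelain pot, an upright cylinder 52 mm in diameter to 24 mm high, the lid 48 mm wide to 30 mm, the knob 10 mm wide to 35 mm; about 110 g. Pots differ only in diameter (40 or 52 mm). Origin: centre of the underside, z up.
- pebble: Grey river pebble, 44 mm across, 21 mm high, loose; leave it. Origin: centre of its underside.
- inkstick: Black ink stick, 22 x 75 x 12 mm, lying loose, long side along its own y; leave it. Origin: centre of its underside.
- brush: Flat paint brush, about 0.2 m long, lying loose along its own x; leave it. Origin about the middle of its underside.
- waterbowl: Blue ceramic bowl, 80 mm across the rim, 45 mm high, loose; leave it. Origin: centre of its underside.
There are look-alikes about, which are no part of the job. What is shaped like the small_b but green or purple is not meant.

How it is judged:
By the outcome, as a careful person would: the job done as asked, in the order asked, and still so for the second after the job is handed in, with the robot touching nothing.
It also fails if it takes over 72 s, if anything falls off the work surface, if the arm or the gripper's body presses on something with over 40 N, if the wrist force passes 120 N, or if a joint passes its speed limit or range.

## Working session

There is one attempt and no reset: what is moved stays moved. The work goes in short steps, Python scripts to look and compute and a tool call to move; the robot and the scene stay as the last step left them, time stands still between calls to the robot, and variables do not carry over. Pictures are saved under pics/ and viewed, at most 10 in all, crops included, and the job is handed in when it is done.

Besides the shell and the picture viewer there is one more tool, called after "Request:" by a JSON object that holds its "fn" and its "kwargs". send_rows: Moves the arm, as the interface text tells. Its arguments: {"type":"object","properties":{"motion":{"type":"array"},"grip_force":{"type":"number"}},"required":["motion"]}

```bash
mkdir -p pics; cat > h.py <<'E'
import numpy as np, cv2
from plant import *
def save(name,fn,crop=None,sc=1):
    s=snapshot(name); im=s["img"][:,:,::-1]
    np.savez("pics/"+fn+".npz",K=np.array([s["vertical_fov"],s["cx"],s["cy"]]),D=np.array(s["D"]),E=np.array(s["extrinsics"]),img=im)
    if crop: im=im[crop[1]:crop[3],crop[0]:crop[2]]
    cv2.imwrite("pics/"+fn+".png",cv2.resize(im,None,fx=sc,fy=sc,interpolation=cv2.INTER_CUBIC)); return s
def ray(fn,u,v):
    d=np.load("pics/"+fn+".npz"); f=192/np.tan(np.radians(d["K"][0])/2)
    K=np.array([[f,0,d["K"][1]],[0,f,d["K"][2]],[0,0,1]])
    p=cv2.undistortPoints(np.array([[[u,v]]],float),K,d["D"])[0,0]
    E=d["E"]; return E[:3,3],E[:3,:3]@np.array([p[0],-p[1],-1])
def onz(fn,u,v,z):
    o,r=ray(fn,u,v); return (o+r*(z-o[2])/r[2]).round(4)
def tri(a,b):
    o1,r1=ray(*a);o2,r2=ray(*b); A=np.c_[r1,-r2]; t=np.linalg.lstsq(A,o2-o1,rcond=None)[0]
    p,q=o1+r1*t[0],o2+r2*t[1]; return ((p+q)/2).round(4),round(np.linalg.norm(p-q),4)
E
python3 - <<'E'
from h import *
save("scene","s1",None,1.56); save("top","t1",None,1.56)
for n in("s1","t1"):
    d=np.load(f"pics/{n}.npz"); print(d["K"],d["D"],d["E"].round(3))
print(get_state())
E
```

```text
[ 42.54962537 255.21956808 191.0058413 ] [-0.09960826  0.          0.          0.          0.        ] [[ 0.618 -0.672  0.408  1.   ]
 [ 0.786  0.521 -0.334 -0.407]
 [ 0.012  0.527  0.85   1.064]
 [ 0.     0.     0.     1.   ]]
[ 45.29024105 252.13343043 184.43878664] [-0.16029958  0.          0.          0.          0.        ] [[ 0.006  0.982 -0.191  0.365]
 [-1.     0.009  0.017  0.006]
 [ 0.018  0.191  0.981  0.89 ]
 [ 0.     0.     0.     1.   ]]
{'clock': 0.1, 'q': array([ 1.1797796 ,  0.68993613, -0.19450179,  1.5662191 ,  0.15727461,
        0.90250563, -0.21511713]), 'qd': array([-0.00064663, -0.00020484,  0.00027989, -0.00116533, -0.00059868,
        0.00020997, -0.00164402]), 'joint_torque': array([-3.36958292e-03, -5.28504968e+01, -1.27127822e+00, -1.53838384e+01,
       -5.25069726e-02,  2.01526513e-03,  2.37943698e-05]), 'tool_pos': array([ 0.25729968, -0.56891271,  0.2123729 ]), 'eef_rot': array([ 9.77522868e-01,  2.10827741e-01, -2.31038363e-04, -8.08335215e-04]), 'contact_force': array([-0.19702593,  0.96025439,  0.46540002]), 'moment': array([ 0.01857629, -0.00913809, -0.00633325]), 'finger_force': 0.0, 'opening': 0.9973750234454998}
```

View pics/s1.png

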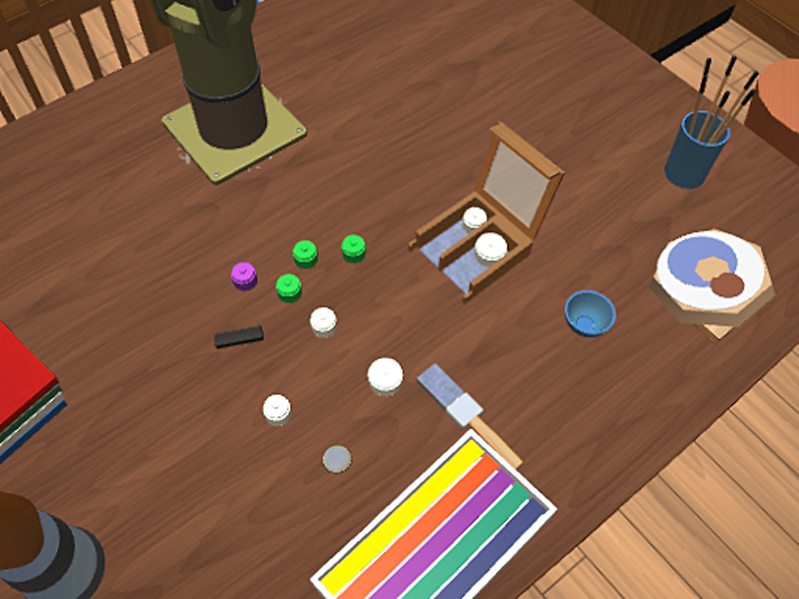

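View pics/t1.png

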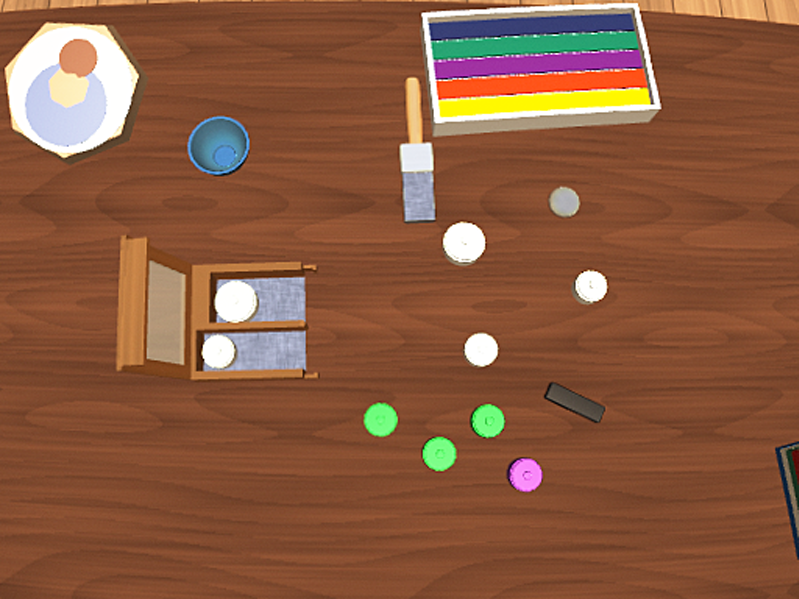

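The scene view shows the white pots at about (323,321), (277,409) and large (385,376), with the case at (480,230). In the top view they are at (481,350), (591,286) and (464,242), and the case mouth faces image right. Next I take enlarged crops.

```bash
python3 - <<'E'
from h import *
a=np.load("pics/s1.npz")["img"];b=np.load("pics/t1.npz")["img"]
# scene crop x160-370,y70-290 ; top crop x60-400,y135-260
cv2.imwrite("pics/sc.png",cv2.resize(a[75:275,160:360],None,fx=3,fy=3,interpolation=cv2.INTER_CUBIC))
cv2.imwrite("pics/tc.png",cv2.resize(b[135:255,70:400],None,fx=2.4,fy=2.4,interpolation=cv2.INTER_CUBIC))
E
```

```text
(no output)
```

View pics/sc.png

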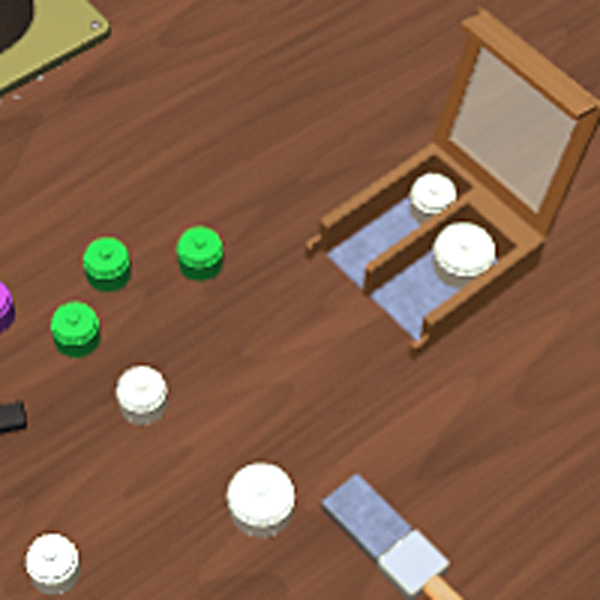

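View pics/tc.png

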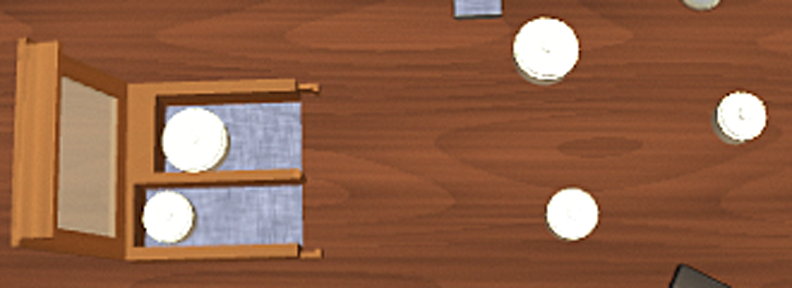

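```bash
python3 - <<'E'
from h import *
S=lambda u,v:("s1",160+(u+.5)/3-.5,75+(v+.5)/3-.5)
T=lambda u,v:("t1",70+(u+.5)/2.4-.5,135+(v+.5)/2.4-.5)
P=dict(large=((261,492),(546,48)),s1=((141,385),(573,213)),s2=((50,555),(741,115)),lin=((465,245),(196,138)),sin=((433,189),(169,216)),
nose=((371,266),(302,174)),hookL=((311,242),(321,253)),hookR=((416,345),(320,88)),wallLfront=((323,222),(298,248)),wallRfront=((427,318),(297,85)), lidR=((597,105),(20,42)),lidL=((478,12),(14,244)),lidR_in=((543,232),(128,86)),lidL_in=((437,147),(127,258)))
for k,(a,b) in P.items():
    print(k,*tri(S(*a),T(*b)),onz(*S(*a),.033),onz(*T(*b),.033))
print("cloth",onz(*T(302,102),0),onz(*T(302,245),0))
E
```

```text
large [ 0.5932 -0.0961  0.0254] 0.0006 [ 0.5963 -0.0981  0.033 ] [ 0.591  -0.0954  0.033 ]
s1 [ 0.4587 -0.1152  0.0291] 0.0008 [ 0.461 -0.116  0.033] [ 0.4581 -0.115   0.033 ]
s2 [ 0.5384 -0.2553  0.0271] 0.0014 [ 0.5406 -0.2567  0.033 ] [ 0.5376 -0.253   0.033 ]
lin [0.5161 0.1841 0.0313] 0.0029 [0.5174 0.1846 0.033 ] [0.515  0.1824 0.033 ]
sin [0.4536 0.2025 0.0316] 0.0024 [0.4547 0.2029 0.033 ] [0.4528 0.2011 0.033 ]
nose [0.4877 0.0992 0.0413] 0.0062 [0.4848 0.1062 0.033 ] [0.4872 0.0974 0.033 ]
hookL [0.4275 0.084  0.0233] 0.0048 [0.434  0.0815 0.033 ] [0.4255 0.0811 0.033 ]
hookR [0.5611 0.0888 0.0187] 0.0057 [0.5683 0.0847 0.033 ] [0.5563 0.085  0.033 ]
wallLfront [0.4287 0.0983 0.0422] 0.0006 [0.4237 0.1031 0.033 ] [0.4292 0.099  0.033 ]
wallRfront [0.5573 0.1035 0.042 ] 0.0026 [0.5539 0.1093 0.033 ] [0.5586 0.1035 0.033 ]
lidR [0.5516 0.273  0.1854] 0.0033 [0.4733 0.3888 0.033 ] [0.593  0.3327 0.033 ]
lidL [0.417  0.2687 0.1812] 0.0026 [0.3186 0.3805 0.033 ] [0.4285 0.3251 0.033 ]
lidR_in [0.5543 0.2372 0.0473] 0.003 [0.5485 0.2479 0.033 ] [0.5567 0.2398 0.033 ]
lidL_in [0.4205 0.2349 0.0335] 0.0044 [0.4209 0.2374 0.033 ] [0.4194 0.233  0.033 ]
cloth [0.5517 0.1026 0.    ] [0.4341 0.0994 0.    ]
```

Heights and sizes agree with the text. Case origin is about (0.493, 0.101) with yaw about 0.028 rad, and the lid stands at about 1.8 rad. First I align the tool with the case (tool x = case y, tool y = case x).

Request:
{"fn": "send_rows", "kwargs": {"motion": [{"rz": -0.147, "jaw": 6.4}, {"rz": -0.147, "jaw": 6.4}, {"rz": -0.147, "jaw": 6.4}, {"rz": -0.147, "jaw": 6.4}, {"rz": -0.147, "jaw": 6.4}], "grip_force": 10}}

```text
schema error: expected keys x, y, z, rx, ry, rz, jaw
```

Request:
{"fn": "send_rows", "kwargs": {"motion": [{"rz": -0.147, "jaw": 6.4}, {"rz": -0.147, "jaw": 6.4}, {"rz": -0.145, "jaw": 6.4}, {"y": 4, "jaw": 6.4}, {"y": 4, "jaw": 6.4}]}}

```text
schema error: expected keys x, y, z, rx, ry, rz, jaw
```

Request:
{"fn": "send_rows", "kwargs": {"motion": [{"x": 4, "y": 3, "jaw": 6.4}, {"x": 4, "y": 3, "jaw": 6.4}, {"x": 4, "y": 3, "jaw": 6.4}, {"x": 4, "y": 3, "jaw": 6.4}, {"jaw": 6.4}]}}

```text
schema error: expected keys x, y, z, rx, ry, rz, jaw
```

Request:
{"fn": "send_rows", "kwargs": {"motion": [{"x": 0, "y": 0, "z": 0, "rx": 0, "ry": 0, "rz": -0.147, "jaw": 6.4}, {"x": 0, "y": 0, "z": 0, "rx": 0, "ry": 0, "rz": -0.147, "jaw": 6.4}, {"x": 0, "y": 0, "z": 0, "rx": 0, "ry": 0, "rz": -0.147, "jaw": 6.4}, {"x": 0, "y": 0, "z": 0, "rx": 0, "ry": 0, "rz": -0.147, "jaw": 6.4}, {"x": 0, "y": 0, "z": 0, "rx": 0, "ry": 0, "rz": -0.147, "jaw": 6.4}], "grip_force": 10}}

```text
clock: 0.6
tool_pos: [0.2573, -0.5692, 0.2127]
eef_rot: [0.835, 0.55, -0.0, -0.0]
contact_force: [0.1, 0.5, -0.3]
opening: 0.725
finger_force: 0.0
```

Request:
{"fn": "send_rows", "kwargs": {"motion": [{"x": 0, "y": 0, "z": 0, "rx": 0, "ry": 0, "rz": -0.147, "jaw": 6.4}, {"x": 0, "y": 0, "z": 0, "rx": 0, "ry": 0, "rz": -0.147, "jaw": 6.4}, {"x": 0, "y": 0, "z": 0, "rx": 0, "ry": 0, "rz": -0.145, "jaw": 6.4}, {"x": 0, "y": 4, "z": 0, "rx": 0, "ry": 0, "rz": 0, "jaw": 6.4}, {"x": 0, "y": 4, "z": 0, "rx": 0, "ry": 0, "rz": 0, "jaw": 6.4}]}}

```text
clock: 1.1
tool_pos: [0.3363, -0.568, 0.2126]
eef_rot: [0.698, 0.716, -0.0, -0.001]
contact_force: [0.2, -0.4, -0.3]
opening: 0.725
finger_force: 0.0
```

Request:
{"fn": "send_rows", "kwargs": {"motion": [{"x": 4, "y": 3, "z": 0, "rx": 0, "ry": 0, "rz": 0, "jaw": 6.4}, {"x": 4, "y": 3, "z": 0, "rx": 0, "ry": 0, "rz": 0, "jaw": 6.4}, {"x": 4, "y": 3, "z": 0, "rx": 0, "ry": 0, "rz": 0, "jaw": 6.4}, {"x": 4, "y": 3, "z": 0, "rx": 0, "ry": 0, "rz": 0, "jaw": 6.4}, {"x": 0, "y": 0, "z": 0, "rx": 0, "ry": 0, "rz": 0, "jaw": 6.4}]}}

```text
clock: 1.6
tool_pos: [0.4594, -0.3946, 0.2137]
eef_rot: [0.692, 0.722, 0.004, -0.0]
contact_force: [0.8, 0.1, 0.2]
opening: 0.725
finger_force: 0.0
```

Request:
{"fn": "send_rows", "kwargs": {"motion": [{"x": 5, "y": 0, "z": 0, "rx": 0, "ry": 0, "rz": 0, "jaw": 6.4}, {"x": 5, "y": 0, "z": 2, "rx": 0, "ry": 0, "rz": 0, "jaw": 6.4}, {"x": 5, "y": 0, "z": 3, "rx": 0, "ry": 0, "rz": 0, "jaw": 6.4}, {"x": 5, "y": 0, "z": 3, "rx": 0, "ry": 0, "rz": 0, "jaw": 6.4}, {"x": 5, "y": 0, "z": 2, "rx": 0, "ry": 0, "rz": 0, "jaw": 6.4}]}}

```text
clock: 2.1
tool_pos: [0.4456, -0.1745, 0.1233]
eef_rot: [0.698, 0.716, -0.0, -0.001]
contact_force: [1.4, -0.5, 0.6]
opening: 0.727
finger_force: 0.0
```

Request:
{"fn": "send_rows", "kwargs": {"motion": [{"x": 0, "y": 0, "z": 0, "rx": 0, "ry": 0, "rz": 0, "jaw": 6.4}, {"x": 0, "y": 0, "z": 0, "rx": 0, "ry": 0, "rz": 0, "jaw": 6.4}, {"x": 0, "y": 0, "z": 0, "rx": 0, "ry": 0, "rz": 0, "jaw": 6.4}, {"x": 0, "y": 0, "z": 0, "rx": 0, "ry": 0, "rz": 0, "jaw": 6.4}, {"x": 0, "y": 0, "z": 0, "rx": 0, "ry": 0, "rz": 0, "jaw": 6.4}]}}

```text
clock: 2.6
tool_pos: [0.4467, -0.177, 0.1248]
eef_rot: [0.698, 0.716, 0.0, 0.001]
contact_force: [0.4, -0.0, -0.4]
opening: 0.724
finger_force: 0.0
```

Request:
{"fn": "send_rows", "kwargs": {"motion": [{"x": 3.1, "y": 0.7, "z": 0, "rx": 0, "ry": 0, "rz": 0, "jaw": 6.4}, {"x": 3.1, "y": 0.7, "z": 2, "rx": 0, "ry": 0, "rz": 0, "jaw": 6.4}, {"x": 0, "y": 0, "z": 2.5, "rx": 0, "ry": 0, "rz": 0, "jaw": 6.4}, {"x": 0, "y": 0, "z": 2, "rx": 0, "ry": 0, "rz": 0, "jaw": 6.4}, {"x": 0, "y": 0, "z": 0, "rx": 0, "ry": 0, "rz": 0, "jaw": 6.4}]}}

```text
clock: 3.1
tool_pos: [0.4578, -0.1134, 0.058]
eef_rot: [0.697, 0.717, -0.001, -0.001]
contact_force: [-0.1, -1.1, 1.1]
opening: 0.729
finger_force: 0.0
```

Request:
{"fn": "send_rows", "kwargs": {"motion": [{"x": 0, "y": 0, "z": 2.1, "rx": 0, "ry": 0, "rz": 0, "jaw": 6.4}, {"x": 0, "y": 0, "z": 2.1, "rx": 0, "ry": 0, "rz": 0, "jaw": 6.4}, {"x": 0, "y": 0, "z": 0, "rx": 0, "ry": 0, "rz": 0, "jaw": 6.4}, {"x": 0, "y": 0, "z": 0, "rx": 0, "ry": 0, "rz": 0, "jaw": 3.8}, {"x": 0, "y": 0, "z": 0, "rx": 0, "ry": 0, "rz": 0, "jaw": 3.8}]}}

```text
clock: 3.6
tool_pos: [0.4596, -0.1135, 0.0187]
eef_rot: [0.697, 0.717, 0.001, 0.001]
contact_force: [-1.0, 0.1, 0.0]
opening: 0.571
finger_force: 0.0
```

Request:
{"fn": "send_rows", "kwargs": {"motion": [{"x": 0, "y": 0, "z": 0, "rx": 0, "ry": 0, "rz": 0, "jaw": 3.8}, {"x": 0, "y": 0, "z": 0, "rx": 0, "ry": 0, "rz": 0, "jaw": 3.8}, {"x": 0, "y": 0, "z": 0, "rx": 0, "ry": 0, "rz": 0, "jaw": 3.8}, {"x": 0, "y": 0, "z": 0, "rx": 0, "ry": 0, "rz": 0, "jaw": 3.8}, {"x": 0, "y": 0, "z": 0, "rx": 0, "ry": 0, "rz": 0, "jaw": 3.8}]}}

```text
clock: 4.1
tool_pos: [0.4589, -0.113, 0.0176]
eef_rot: [0.697, 0.717, 0.0, 0.0]
contact_force: [0.2, -0.0, 0.6]
opening: 0.434
finger_force: 0.0
```

Request:
{"fn": "send_rows", "kwargs": {"motion": [{"x": 0, "y": 0, "z": 0, "rx": 0, "ry": 0, "rz": 0, "jaw": 3.0}, {"x": 0, "y": 0, "z": 0, "rx": 0, "ry": 0, "rz": 0, "jaw": 3.0}, {"x": 0, "y": 0, "z": 0, "rx": 0, "ry": 0, "rz": 0, "jaw": 3.0}, {"x": 0, "y": 0, "z": 0, "rx": 0, "ry": 0, "rz": 0, "jaw": 3.0}, {"x": 0, "y": 0, "z": 0, "rx": 0, "ry": 0, "rz": 0, "jaw": 3.0}]}}

```text
clock: 4.6
tool_pos: [0.4589, -0.113, 0.0175]
eef_rot: [0.697, 0.717, 0.0, 0.0]
contact_force: [0.2, 0.5, -0.2]
opening: 0.34
finger_force: 0.0
```

```bash
python3 - <<'E'
from h import *
a=save("scene","s2")["img"];b=save("top","t2")["img"]
A=cv2.resize(a[75:275,160:360],None,fx=2,fy=2,interpolation=cv2.INTER_CUBIC);B=cv2.resize(b[110:310,220:420],None,fx=2,fy=2,interpolation=cv2.INTER_CUBIC)
cv2.imwrite("pics/c2.png",np.hstack([A,B])[:,:,::-1])
E
```

```text
(no output)
```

View pics/c2.png

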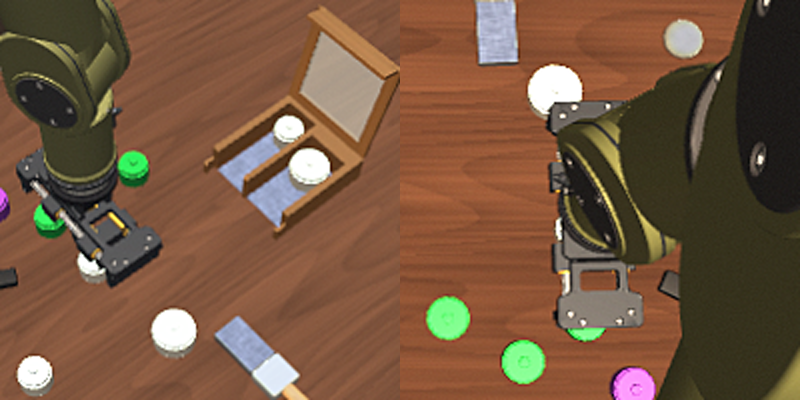

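The pot stands unmoved at about (92,265) in the left crop, with the gripper body above it, yet the fingers closed freely. I check the geometry by projection.

```bash
cat >> h.py <<'E'
def proj(fn,P):
    d=np.load("pics/"+fn+".npz"); f=192/np.tan(np.radians(d["K"][0])/2)
    K=np.array([[f,0,d["K"][1]],[0,f,d["K"][2]],[0,0,1]]); E=d["E"]
    c=(np.atleast_2d(P)-E[:3,3])@E[:3,:3]*[1,-1,-1]
    return cv2.projectPoints(c,np.zeros(3),np.zeros(3),K,d["D"])[0][:,0].round(1)
E
python3 - <<'E'
from h import *
P=np.array([[.459,-.113,.0175],[.459,-.113,.07],[.459,-.113,.13],[.552,-.113,.13],[.366,-.113,.13],[.459,-.113,.0]])
print((proj("s2",P)-[160,75])*2);print((proj("t2",P)-[220,110])*2+[400,0])
print({k:v for k,v in get_state().items() if k in("opening","finger_force","tool_pos","contact_force","moment")})
a=np.load("pics/s2.npz")["img"];b=np.load("pics/t2.npz")["img"]
A=cv2.resize(a[135:225,165:255],(400,400),interpolation=cv2.INTER_CUBIC);B=cv2.resize(b[170:270,290:390][:80,:80],(400,400),interpolation=cv2.INTER_CUBIC)
cv2.imwrite("pics/c3.png",np.hstack([A,B]))
E
```

```text
[[ 95.2 260. ]
 [ 92.2 237.6]
 [ 88.4 210. ]
 [137.4 266.4]
 [ 42.8 157.2]
 [ 96.2 267. ]]
[[572.6 227.8]
 [580.4 221.6]
 [590.6 213.4]
 [588.4 105.2]
 [592.4 325.8]
 [570.2 229.6]]
{'tool_pos': array([ 0.45889607, -0.11304704,  0.01752628]), 'contact_force': array([ 0.33529898, -0.39375646,  0.60765813]), 'moment': array([-0.04405244, -0.06578224, -0.01486568]), 'finger_force': 0.0, 'opening': 0.34031323377892736}
```

View pics/c3.png

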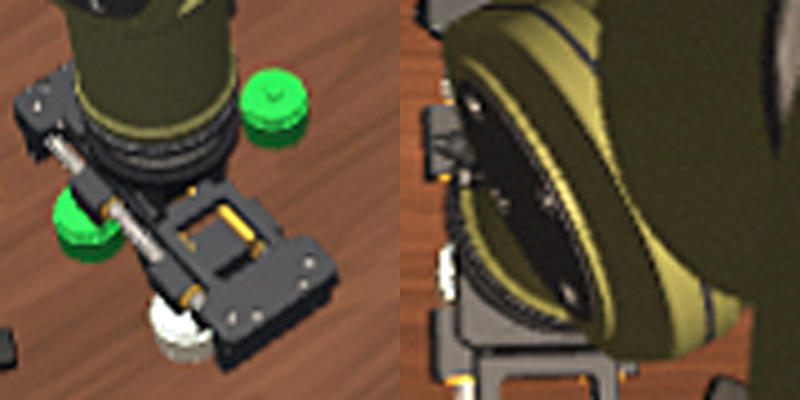

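Request:
{"fn": "send_rows", "kwargs": {"motion": [{"x": 0, "y": 0, "z": 0, "rx": 0, "ry": 0, "rz": 0, "jaw": 0.5}, {"x": 0, "y": 0, "z": 0, "rx": 0, "ry": 0, "rz": 0, "jaw": 0.5}, {"x": 0, "y": 0, "z": 0, "rx": 0, "ry": 0, "rz": 0, "jaw": 0.5}, {"x": 0, "y": 0, "z": 0, "rx": 0, "ry": 0, "rz": 0, "jaw": 0.5}, {"x": 0, "y": 0, "z": 0, "rx": 0, "ry": 0, "rz": 0, "jaw": 0.5}], "grip_force": 6}}

```text
clock: 5.2
tool_pos: [0.4589, -0.1131, 0.0175]
eef_rot: [0.697, 0.717, 0.0, 0.0]
contact_force: [0.4, -0.3, 0.2]
opening: 0.058
finger_force: 0.0
```

```bash
python3 - <<'E'
from h import *
a=save("scene","s3")["img"];b=save("top","t3")["img"]
for n in "st":
    d=np.abs(np.load(f"pics/{n}3.npz")["img"].astype(int)-np.load(f"pics/{n}2.npz")["img"]).max(2)>40
    v,u=np.nonzero(d); print(n,d.sum(),u.min(),u.max(),v.min(),v.max())
A=cv2.resize(a[135:225,165:255],(400,400),interpolation=cv2.INTER_CUBIC);B=cv2.resize(b[170:250,280:360],(400,400),interpolation=cv2.INTER_CUBIC)
cv2.imwrite("pics/c4.png",np.hstack([A,B])[:,:,::-1])
E
```

```text
s 293 180 227 172 209
t 220 294 479 50 266
```

View pics/c4.png

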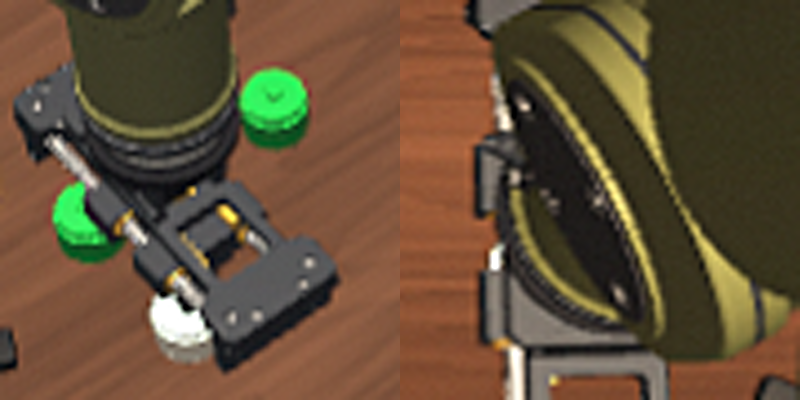

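Both crops show the jaws shut, with the pot still at its old place in the left crop (183,325). I check numerically where the fingers should appear.

```bash
python3 - <<'E'
from h import *
i3=np.load("pics/s3.npz")["img"];i1=np.load("pics/s1.npz")["img"]
for x in(.445,.459,.473):
  for z in(.01,.02,.03,.045,.06):
    p=proj("s3",[[x,-.122,z]])[0]; u,v=p.round().astype(int); print(x,z,p,i3[v,u],i1[v,u])
# white masks (bgr)
for n,im in(("s1",i1),("s3",i3)):
  print(n)
  for v in range(194,220): print(''.join('#' if im[v,u].min()>170 else '+' if im[v,u].min()>95 else 'd' if im[v,u].max()<75 else '.' for u in range(192,226)))
E
```

```text
0.445 0.01 [201.6 204.6] [255 255 255] [254 255 254]
0.445 0.02 [201.3 202.5] [219 238 218] [255 255 255]
0.445 0.03 [201.  200.4] [18 17 15] [255 255 255]
0.445 0.045 [200.4 197.3] [74 71 69] [ 51  72 115]
0.445 0.06 [199.9 194. ] [90 89 92] [ 55  78 117]
0.459 0.01 [204.9 208.5] [255 255 255] [255 255 255]
0.459 0.02 [204.6 206.4] [255 255 255] [255 255 255]
0.459 0.03 [204.3 204.4] [255 255 255] [254 255 254]
0.459 0.045 [203.8 201.2] [145 160 150] [254 255 254]
0.459 0.06 [203.3 198. ] [ 88 167 215] [183 211 214]
0.473 0.01 [208.2 212.4] [143 164 168] [138 157 162]
0.473 0.02 [207.9 210.4] [220 226 221] [211 221 215]
0.473 0.03 [207.6 208.3] [255 255 255] [255 255 255]
0.473 0.045 [207.2 205.2] [139 153 138] [241 249 244]
0.473 0.06 [206.7 202. ] [120 127 132] [255 255 255]
s1
..................................
..................................
..................................
............++####................
..........+#########..............
.........+###########+............
........+#############............
.......+##############+...........
.......+###############.....
[... 814 characters left out ...]

........dddd..+##+dd..............
........+dd++d+##++...............
.......+####+dd++#+...............
.......######+dd+++...............
.......#######ddd+d...............
......+########+##d......+...+++..
.......###########+d.+..+#...+++.d
.......############d.+..++....++dd
.......+###########dd.++....++dddd
........############+d.+..+++ddddd
........+###########+dd+.+..dddddd
........+++########+.dddd.dddddddd
.........++.++##++.++dddddddddddd.
.........++++++++++++ddddddddddd..
..........++++++++++.ddddddddd....
...........++++++++..dddddddd.....
................++....dddddd......
......................dddd........
.......................dd.........
..................................
```

```bash
python3 - <<'E'
from h import *
print(tri(("s3",198.3,190.8),("t3",298.2,218.3)))
print(onz("s1",208.5-1,204,.033), proj("s1",[[.4587,-.1152,0],[.4587,-.1352,0],[.4387,-.1152,.03]]))
# finger visible beside pot? project points behind pot
for y in(-.06,-.08,-.1): print(y,proj("s3",[[.459,y,.01],[.459,y,.03],[.459,y,.06]]).tolist())
a=np.load("pics/s3.npz")["img"];b=np.load("pics/t3.npz")["img"]
A=cv2.resize(a[165:225,180:240],(600,600),interpolation=cv2.INTER_CUBIC)
cv2.imwrite("pics/c5.png",A)
E
```

```text
(array([ 0.4532, -0.1075,  0.0737]), np.float64(0.0385))
[ 0.4645 -0.116   0.033 ] [[207.3 208.9]
 [200.7 213.2]
 [201.8 197.2]]
-0.06 [[225.2, 195.3], [224.8, 191.1], [224.4, 184.5]]
-0.08 [[218.7, 199.5], [218.3, 195.3], [217.6, 188.8]]
-0.1 [[212.1, 203.7], [211.6, 199.6], [210.8, 193.2]]
```

Request:
{"fn": "send_rows", "kwargs": {"motion": [{"x": 0, "y": 0, "z": -2, "rx": 0, "ry": 0, "rz": 0, "jaw": 0.5}, {"x": 0, "y": 0, "z": -3, "rx": 0, "ry": 0, "rz": 0, "jaw": 0.5}, {"x": 0, "y": 0, "z": -3, "rx": 0, "ry": 0, "rz": 0, "jaw": 0.5}, {"x": 0, "y": 0, "z": 0, "rx": 0, "ry": 0, "rz": 0, "jaw": 0.5}, {"x": 0, "y": 0, "z": 0, "rx": 0, "ry": 0, "rz": 0, "jaw": 0.5}]}}

```text
clock: 5.8
tool_pos: [0.4592, -0.1133, 0.0979]
eef_rot: [0.697, 0.717, 0.0, 0.001]
contact_force: [0.7, 0.3, -0.1]
opening: 0.054
finger_force: 0.0
```

```bash
python3 - <<'E'
from h import *
a=save("scene","s4")["img"];b=save("top","t4")["img"]
p=get_state()["tool_pos"]; print(p)
for n in("s4","t4"): print(n,proj(n,[p,p-[0,0,.011],p+[0,0,.05],p+[0,0,.1]]).tolist())
A=cv2.resize(a[130:230,160:260],(400,400),interpolation=cv2.INTER_CUBIC);B=cv2.resize(b[170:270,270:370],(400,400),interpolation=cv2.INTER_CUBIC)
cv2.imwrite("pics/c6.png",np.hstack([A,B])[:,:,::-1])
E
```

```text
[ 0.45826037 -0.11310182  0.09680635]
s4 [[205.0, 187.6], [205.4, 190.1], [203.4, 175.6], [201.6, 162.7]]
t4 [[312.5, 219.4], [311.6, 220.2], [317.0, 215.9], [322.1, 211.8]]
```

View pics/c6.png

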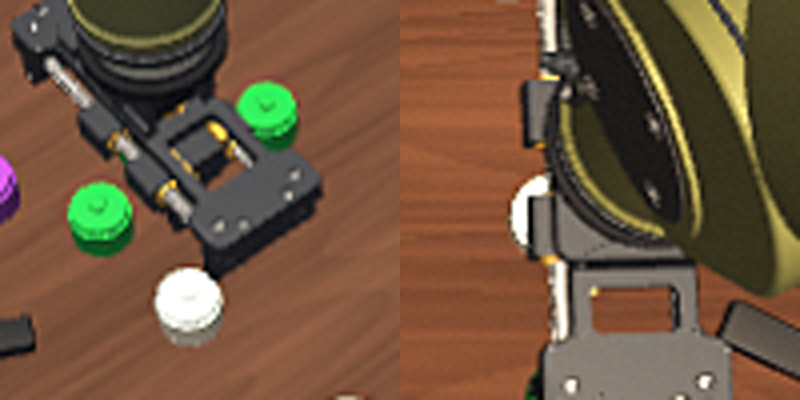

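```bash
python3 - <<'E'
from h import *
for z in(.1,.13,.15,.17,.19,.21,.23): print(z,onz("t4",329.6,265.8,z),onz("s4",223.7,181.2,z))
E
```

```text
0.1 [ 0.378  -0.1411  0.1   ] [ 0.4723 -0.0696  0.1   ]
0.13 [ 0.3776 -0.1355  0.13  ] [ 0.4887 -0.0801  0.13  ]
0.15 [ 0.3772 -0.1318  0.15  ] [ 0.4997 -0.0871  0.15  ]
0.17 [ 0.3769 -0.1281  0.17  ] [ 0.5106 -0.0941  0.17  ]
0.19 [ 0.3766 -0.1243  0.19  ] [ 0.5216 -0.1011  0.19  ]
0.21 [ 0.3762 -0.1206  0.21  ] [ 0.5326 -0.1081  0.21  ]
0.23 [ 0.3759 -0.1169  0.23  ] [ 0.5435 -0.1151  0.23  ]
```

The pot is still at (188,305) in the left crop and no fingertips show below the gripper body, so the height reading is suspect. I probe the bare table with shut fingers.

Request:
{"fn": "send_rows", "kwargs": {"motion": [{"x": 3, "y": 0, "z": 0, "rx": 0, "ry": 0, "rz": 0, "jaw": 0.5}, {"x": 3, "y": 0, "z": 0, "rx": 0, "ry": 0, "rz": 0, "jaw": 0.5}, {"x": 1.5, "y": 0, "z": 2.5, "rx": 0, "ry": 0, "rz": 0, "jaw": 0.5}, {"x": 0, "y": 0, "z": 2.5, "rx": 0, "ry": 0, "rz": 0, "jaw": 0.5}, {"x": 0, "y": 0, "z": 2.2, "rx": 0, "ry": 0, "rz": 0, "jaw": 0.5}]}}

```text
clock: 6.4
tool_pos: [0.456, -0.0372, 0.0237]
eef_rot: [0.696, 0.718, -0.001, -0.001]
contact_force: [-0.6, -0.3, 1.0]
opening: 0.053
finger_force: 0.0
```

Request:
{"fn": "send_rows", "kwargs": {"motion": [{"x": 0, "y": 0, "z": 0, "rx": 0, "ry": 0, "rz": 0, "jaw": 0.5}, {"x": 0, "y": 0, "z": 0.3, "rx": 0, "ry": 0, "rz": 0, "jaw": 0.5}, {"x": 0, "y": 0, "z": 0.3, "rx": 0, "ry": 0, "rz": 0, "jaw": 0.5}, {"x": 0, "y": 0, "z": 0.2, "rx": 0, "ry": 0, "rz": 0, "jaw": 0.5}, {"x": 0, "y": 0, "z": 0, "rx": 0, "ry": 0, "rz": 0, "jaw": 0.5}]}}

```text
clock: 6.9
tool_pos: [0.4571, -0.0383, 0.0179]
eef_rot: [0.697, 0.717, 0.0, 0.0]
contact_force: [-0.0, -0.1, -0.1]
opening: 0.056
finger_force: 0.0
```

Request:
{"fn": "send_rows", "kwargs": {"motion": [{"x": 0, "y": 0, "z": 0.3, "rx": 0, "ry": 0, "rz": 0, "jaw": 0.5}, {"x": 0, "y": 0, "z": 0.3, "rx": 0, "ry": 0, "rz": 0, "jaw": 0.5}, {"x": 0, "y": 0, "z": 0.2, "rx": 0, "ry": 0, "rz": 0, "jaw": 0.5}, {"x": 0, "y": 0, "z": 0, "rx": 0, "ry": 0, "rz": 0, "jaw": 0.5}, {"x": 0, "y": 0, "z": 0, "rx": 0, "ry": 0, "rz": 0, "jaw": 0.5}]}}

```text
clock: 7.4
tool_pos: [0.4568, -0.0381, 0.0095]
eef_rot: [0.697, 0.717, -0.0, -0.0]
contact_force: [0.0, 0.3, 0.1]
opening: 0.059
finger_force: 0.0
```

Request:
{"fn": "send_rows", "kwargs": {"motion": [{"x": 0, "y": 0, "z": 0.3, "rx": 0, "ry": 0, "rz": 0, "jaw": 0.5}, {"x": 0, "y": 0, "z": 0.3, "rx": 0, "ry": 0, "rz": 0, "jaw": 0.5}, {"x": 0, "y": 0, "z": 0.2, "rx": 0, "ry": 0, "rz": 0, "jaw": 0.5}, {"x": 0, "y": 0, "z": 0, "rx": 0, "ry": 0, "rz": 0, "jaw": 0.5}, {"x": 0, "y": 0, "z": 0, "rx": 0, "ry": 0, "rz": 0, "jaw": 0.5}]}}

```text
clock: 7.9
tool_pos: [0.4567, -0.0381, 0.0014]
eef_rot: [0.697, 0.717, -0.0, -0.0]
contact_force: [-0.1, -0.0, 0.4]
opening: 0.053
finger_force: 0.0
```

```bash
python3 - <<'E'
from h import *
save("scene","s5");save("top","t5")
p=get_state()["tool_pos"]; print(p, get_state()["contact_force"])
im=np.load("pics/s5.npz")["img"]
print(proj("s5",[p,p-[0,0,.011],p+[0,0,.05]]))
for v in range(150,215,1): print(v,''.join('#' if im[v,u].min()>170 else 'd' if im[v,u].max()<80 else 'g' if (im[v,u].max()-im[v,u].min())<25 else '.' for u in range(190,275)))
E
```

```text
[ 0.45681135 -0.03808371  0.00155877] [-0.29458492 -0.35409854  0.04213546]
[[231.8 191.9]
 [231.9 194.2]
 [231.2 181.1]]
150 ......ddddgggdddddddggddddgdddd...............dddddddddd.........................ddd.
151 .......ddddddddddgdddddddddddddddd........dddddddddddddd........................ddd..
152 .......dddddddddddgddddddddddgddddddddddddddddgddddddddd.........................d...
153 .......dddddgggddddgddddddddddddddgddddddddgdddddddddddd............................d
154 ........ddddg##gd.ddgdddddddddddddgdddddddggddddddddddd...........................dd.
155 ........dddddg##g..ddgdddddddgddddddddddddddddgggdddddd.........................dd..g
156 ........ddddddg##...dddddddddddggdggddddddgggggddddddd.....................dd..dd..g.
157 .........dddd..g##...ddddddddddddggggggggggggddddddddd.....................d...d.g...
158 ...............gg##...ddddddddddddddddddddddddddddddd.....................d.....g.#..
159 ................gg##..ddddddddddddddddddddddddddddddd..........................g.....
160 .................gg##..ddddddddddddddddddddddddddddd......................
[... 4171 characters left out ...]
########.#............................................................
208 .........g##############g............................................................
209 ..........##############gg...........................................................
210 ..........g############gg............................................................
211 ...........gg########.ggg............................................................
212 ...........ggggg##..gggg.............................................................
213 ............gggg.ggggggg.............................................................
214 .............ggggggggg...............................................................
```

Request:
{"fn": "send_rows", "kwargs": {"motion": [{"x": 0, "y": 0, "z": 0.4, "rx": 0, "ry": 0, "rz": 0, "jaw": 0.5}, {"x": 0, "y": 0, "z": 0.4, "rx": 0, "ry": 0, "rz": 0, "jaw": 0.5}, {"x": 0, "y": 0, "z": 0.4, "rx": 0, "ry": 0, "rz": 0, "jaw": 0.5}, {"x": 0, "y": 0, "z": 0.3, "rx": 0, "ry": 0, "rz": 0, "jaw": 0.5}, {"x": 0, "y": 0, "z": 0, "rx": 0, "ry": 0, "rz": 0, "jaw": 0.5}]}}

```text
clock: 8.5
tool_pos: [0.4569, -0.0381, -0.0129]
eef_rot: [0.697, 0.717, -0.0, -0.001]
contact_force: [-0.8, 1.0, 0.6]
opening: 0.055
finger_force: 0.0
```

Request:
{"fn": "send_rows", "kwargs": {"motion": [{"x": 0, "y": 0, "z": 0.2, "rx": 0, "ry": 0, "rz": 0, "jaw": 0.5}, {"x": 0, "y": 0, "z": 0.2, "rx": 0, "ry": 0, "rz": 0, "jaw": 0.5}, {"x": 0, "y": 0, "z": 0.2, "rx": 0, "ry": 0, "rz": 0, "jaw": 0.5}, {"x": 0, "y": 0, "z": 0, "rx": 0, "ry": 0, "rz": 0, "jaw": 0.5}, {"x": 0, "y": 0, "z": 0, "rx": 0, "ry": 0, "rz": 0, "jaw": 0.5}]}}

```text
clock: 9.0
tool_pos: [0.4571, -0.0382, -0.0184]
eef_rot: [0.697, 0.717, -0.0, -0.0]
contact_force: [0.7, 0.2, 0.1]
opening: 0.055
finger_force: 0.0
```

Request:
{"fn": "send_rows", "kwargs": {"motion": [{"x": 0, "y": 0, "z": 0.1, "rx": 0, "ry": 0, "rz": 0, "jaw": 0.5}, {"x": 0, "y": 0, "z": 0.1, "rx": 0, "ry": 0, "rz": 0, "jaw": 0.5}, {"x": 0, "y": 0, "z": 0.1, "rx": 0, "ry": 0, "rz": 0, "jaw": 0.5}, {"x": 0, "y": 0, "z": 0.1, "rx": 0, "ry": 0, "rz": 0, "jaw": 0.5}, {"x": 0, "y": 0, "z": 0, "rx": 0, "ry": 0, "rz": 0, "jaw": 0.5}]}}

```text
clock: 9.5
tool_pos: [0.4571, -0.0383, -0.0225]
eef_rot: [0.697, 0.717, -0.0, -0.0]
contact_force: [-0.2, -0.1, 0.0]
opening: 0.057
finger_force: 0.0
```

```bash
python3 - <<'E'
from h import *
save("scene","s6");save("top","t6")
p=get_state()["tool_pos"]; print(p, get_state()["contact_force"])
# tool shadow/finger: compare with s5
for n in "st":
    a=np.load(f"pics/{n}6.npz")["img"]; cv2.imwrite(f"pics/{n}6r.png",a)
a=np.load("pics/s6.npz")["img"][:,:,::-1];b=np.load("pics/t6.npz")["img"][:,:,::-1]
A=cv2.resize(a[120:220,180:280],(400,400),interpolation=cv2.INTER_CUBIC);B=cv2.resize(b[160:260,230:330],(400,400),interpolation=cv2.INTER_CUBIC)
cv2.imwrite("pics/c7.png",np.hstack([A,B])[:,:,::-1])
E
```

```text
[ 0.45709979 -0.03819915 -0.02247262] [-0.37337831  0.65878368 -0.1647899 ]
```

View pics/c7.png

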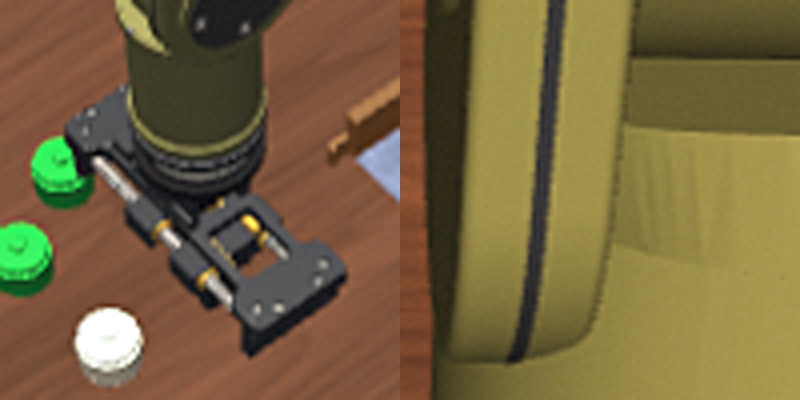

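The gripper hangs above the table beside the pot (110,345 in the left crop), and the fingertips are hidden by the body. I keep probing downwards.

Request:
{"fn": "send_rows", "kwargs": {"motion": [{"x": 0, "y": 0, "z": 0.1, "rx": 0, "ry": 0, "rz": 0, "jaw": 0.5}, {"x": 0, "y": 0, "z": 0.1, "rx": 0, "ry": 0, "rz": 0, "jaw": 0.5}, {"x": 0, "y": 0, "z": 0.1, "rx": 0, "ry": 0, "rz": 0, "jaw": 0.5}, {"x": 0, "y": 0, "z": 0.1, "rx": 0, "ry": 0, "rz": 0, "jaw": 0.5}, {"x": 0, "y": 0, "z": 0, "rx": 0, "ry": 0, "rz": 0, "jaw": 0.5}]}}

```text
clock: 10.1
tool_pos: [0.4572, -0.0382, -0.0252]
eef_rot: [0.697, 0.717, 0.0, 0.0]
contact_force: [-1.8, 0.4, 17.8]
opening: 0.056
finger_force: 8.6
```

Request:
{"fn": "send_rows", "kwargs": {"motion": [{"x": 0, "y": 0, "z": 0.1, "rx": 0, "ry": 0, "rz": 0, "jaw": 0.5}, {"x": 0, "y": 0, "z": 0.1, "rx": 0, "ry": 0, "rz": 0, "jaw": 0.5}, {"x": 0, "y": 0, "z": 0.1, "rx": 0, "ry": 0, "rz": 0, "jaw": 0.5}, {"x": 0, "y": 0, "z": 0, "rx": 0, "ry": 0, "rz": 0, "jaw": 0.5}, {"x": 0, "y": 0, "z": 0, "rx": 0, "ry": 0, "rz": 0, "jaw": 0.5}]}}

```text
clock: 10.6
tool_pos: [0.4573, -0.0382, -0.0253]
eef_rot: [0.697, 0.717, 0.001, 0.001]
contact_force: [-4.6, -0.3, 53.3]
opening: 0.059
finger_force: 26.6
```

Table contact at reading z = -0.025, so true TCP height is reading + 0.036. I raise, go back over the pot and descend to reading -0.020.

Request:
{"fn": "send_rows", "kwargs": {"motion": [{"x": 0, "y": 0, "z": -2, "rx": 0, "ry": 0, "rz": 0, "jaw": 6.2}, {"x": 0, "y": 0, "z": -3, "rx": 0, "ry": 0, "rz": 0, "jaw": 6.2}, {"x": -3, "y": 0, "z": -1.5, "rx": 0, "ry": 0, "rz": 0, "jaw": 6.2}, {"x": -3, "y": 0, "z": 0, "rx": 0, "ry": 0, "rz": 0, "jaw": 6.2}, {"x": -1.7, "y": 0, "z": 0, "rx": 0, "ry": 0, "rz": 0, "jaw": 6.2}]}}

```text
clock: 11.1
tool_pos: [0.4602, -0.1197, 0.0195]
eef_rot: [0.699, 0.716, -0.002, 0.003]
contact_force: [-0.4, -0.1, 0.2]
opening: 0.487
finger_force: 0.0
```

Request:
{"fn": "send_rows", "kwargs": {"motion": [{"x": 0, "y": 0, "z": 0, "rx": 0, "ry": 0, "rz": 0, "jaw": 6.2}, {"x": 0, "y": 0, "z": 0, "rx": 0, "ry": 0, "rz": 0, "jaw": 6.2}, {"x": 0, "y": 0, "z": 0, "rx": 0, "ry": 0, "rz": 0, "jaw": 6.2}, {"x": 0, "y": 0, "z": 0, "rx": 0, "ry": 0, "rz": 0, "jaw": 6.2}, {"x": 0, "y": 0, "z": 0, "rx": 0, "ry": 0, "rz": 0, "jaw": 6.2}]}}

```text
clock: 11.6
tool_pos: [0.4605, -0.1154, 0.019]
eef_rot: [0.697, 0.717, -0.001, 0.002]
contact_force: [0.7, 0.2, 0.1]
opening: 0.703
finger_force: 0.0
```

Request:
{"fn": "send_rows", "kwargs": {"motion": [{"x": 0, "y": -0.1, "z": 1.5, "rx": 0, "ry": 0, "rz": 0, "jaw": 6.2}, {"x": 0, "y": 0, "z": 1.5, "rx": 0, "ry": 0, "rz": 0, "jaw": 6.2}, {"x": 0, "y": 0, "z": 0.9, "rx": 0, "ry": 0, "rz": 0, "jaw": 6.2}, {"x": 0, "y": 0, "z": 0, "rx": 0, "ry": 0, "rz": 0, "jaw": 6.2}, {"x": 0, "y": 0, "z": 0, "rx": 0, "ry": 0, "rz": 0, "jaw": 3.7}]}}

```text
clock: 12.1
tool_pos: [0.4594, -0.1163, -0.0199]
eef_rot: [0.697, 0.717, -0.001, 0.002]
contact_force: [-0.4, 0.4, -0.0]
opening: 0.637
finger_force: 0.0
```

Request:
{"fn": "send_rows", "kwargs": {"motion": [{"x": 0, "y": 0, "z": 0, "rx": 0, "ry": 0, "rz": 0, "jaw": 3.7}, {"x": 0, "y": 0, "z": 0, "rx": 0, "ry": 0, "rz": 0, "jaw": 3.7}, {"x": 0, "y": 0, "z": 0, "rx": 0, "ry": 0, "rz": 0, "jaw": 3.7}, {"x": 0, "y": 0, "z": 0, "rx": 0, "ry": 0, "rz": 0, "jaw": 3.7}, {"x": 0, "y": 0, "z": 0, "rx": 0, "ry": 0, "rz": 0, "jaw": 3.7}]}}

```text
clock: 12.6
tool_pos: [0.4598, -0.1168, -0.0195]
eef_rot: [0.697, 0.717, -0.001, 0.002]
contact_force: [-0.2, -0.5, 5.4]
opening: 0.454
finger_force: 6.0
```

Request:
{"fn": "send_rows", "kwargs": {"motion": [{"x": 1, "y": 0, "z": 0, "rx": 0, "ry": 0, "rz": 0, "jaw": 3.7}, {"x": 2, "y": 0.1, "z": 0, "rx": 0, "ry": 0, "rz": 0, "jaw": 3.7}, {"x": 2, "y": 0.1, "z": 0, "rx": 0, "ry": 0, "rz": 0, "jaw": 3.7}, {"x": 2, "y": 0.1, "z": 0, "rx": 0, "ry": 0, "rz": 0, "jaw": 3.7}, {"x": 2, "y": 0.1, "z": 0, "rx": 0, "ry": 0, "rz": 0, "jaw": 3.7}]}}

```text
clock: 13.1
tool_pos: [0.4612, -0.0291, -0.0198]
eef_rot: [0.698, 0.716, -0.003, 0.004]
contact_force: [0.7, -3.8, 8.2]
opening: 0.452
finger_force: 6.0
```

Request:
{"fn": "send_rows", "kwargs": {"motion": [{"x": 2, "y": 0, "z": 0, "rx": 0, "ry": 0, "rz": 0, "jaw": 3.7}, {"x": 2, "y": 0, "z": 0, "rx": 0, "ry": 0, "rz": 0, "jaw": 3.7}, {"x": 2, "y": 0, "z": 0, "rx": 0, "ry": 0, "rz": 0, "jaw": 3.7}, {"x": 1.5, "y": 0, "z": 0, "rx": 0, "ry": 0, "rz": 0, "jaw": 3.7}, {"x": 0, "y": 0, "z": 0, "rx": 0, "ry": 0, "rz": 0, "jaw": 3.7}]}}

```text
clock: 13.6
tool_pos: [0.4593, 0.0503, -0.0202]
eef_rot: [0.696, 0.718, -0.0, 0.002]
contact_force: [-0.0, 1.5, 7.7]
opening: 0.453
finger_force: 6.0
```

Request:
{"fn": "send_rows", "kwargs": {"motion": [{"x": 1, "y": 0, "z": 0, "rx": 0, "ry": 0, "rz": 0, "jaw": 3.7}, {"x": 0, "y": 0, "z": 0, "rx": 0, "ry": 0, "rz": 0, "jaw": 5.2}, {"x": 0, "y": 0, "z": 0, "rx": 0, "ry": 0, "rz": 0, "jaw": 5.2}, {"x": 0, "y": 0, "z": 0, "rx": 0, "ry": 0, "rz": 0, "jaw": 5.2}, {"x": -1.5, "y": 0, "z": 0, "rx": 0, "ry": 0, "rz": 0, "jaw": 5.2}]}}

```text
clock: 14.1
tool_pos: [0.4591, 0.0451, -0.0208]
eef_rot: [0.696, 0.718, -0.0, 0.001]
contact_force: [-0.1, 0.3, -0.0]
opening: 0.592
finger_force: 0.0
```

Request:
{"fn": "send_rows", "kwargs": {"motion": [{"x": -2, "y": 0, "z": 0, "rx": 0, "ry": 0, "rz": 0, "jaw": 5.2}, {"x": -1.5, "y": 0, "z": 0, "rx": 0, "ry": 0, "rz": 0, "jaw": 5.2}, {"x": 0, "y": 0, "z": 0, "rx": 0, "ry": 0, "rz": 0, "jaw": 0}, {"x": 0, "y": 0, "z": 0, "rx": 0, "ry": 0, "rz": 0, "jaw": 0}, {"x": 0, "y": 0, "z": 0, "rx": 0, "ry": 0, "rz": 0, "jaw": 0}]}}

```text
clock: 14.6
tool_pos: [0.46, 0.0094, -0.0205]
eef_rot: [0.697, 0.717, -0.001, 0.002]
contact_force: [0.3, -1.1, 0.5]
opening: 0.34
finger_force: 0.0
```

Request:
{"fn": "send_rows", "kwargs": {"motion": [{"x": 0, "y": 0, "z": 0, "rx": 0, "ry": 0, "rz": 0, "jaw": 0}, {"x": 0, "y": 0, "z": 0, "rx": 0, "ry": 0, "rz": 0, "jaw": 0}, {"x": 0, "y": 0, "z": 0, "rx": 0, "ry": 0, "rz": 0, "jaw": 0}, {"x": 0, "y": 0, "z": 0, "rx": 0, "ry": 0, "rz": 0, "jaw": 0}, {"x": 0, "y": 0, "z": 0, "rx": 0, "ry": 0, "rz": 0, "jaw": 0}]}}

```text
clock: 15.1
tool_pos: [0.46, 0.0084, -0.0205]
eef_rot: [0.697, 0.717, -0.001, 0.002]
contact_force: [-0.2, 0.2, -1.4]
opening: 0.007
finger_force: 0.0
```

Request:
{"fn": "send_rows", "kwargs": {"motion": [{"x": 1, "y": 0, "z": 0, "rx": 0, "ry": 0, "rz": 0, "jaw": 0}, {"x": 1.2, "y": 0, "z": 0, "rx": 0, "ry": 0, "rz": 0, "jaw": 0}, {"x": 1.2, "y": 0, "z": 0, "rx": 0, "ry": 0, "rz": 0, "jaw": 0}, {"x": 1.2, "y": 0, "z": 0, "rx": 0, "ry": 0, "rz": 0, "jaw": 0}, {"x": 1.2, "y": 0, "z": 0, "rx": 0, "ry": 0, "rz": 0, "jaw": 0}]}}

```text
clock: 15.6
tool_pos: [0.4583, 0.0677, -0.0207]
eef_rot: [0.697, 0.717, -0.001, 0.002]
contact_force: [0.1, -0.8, 0.8]
opening: 0.004
finger_force: 0.3
```

Request:
{"fn": "send_rows", "kwargs": {"motion": [{"x": 1.2, "y": 0, "z": 0, "rx": 0, "ry": 0, "rz": 0, "jaw": 0}, {"x": 1.2, "y": 0, "z": 0, "rx": 0, "ry": 0, "rz": 0, "jaw": 0}, {"x": 1.2, "y": 0, "z": 0, "rx": 0, "ry": 0, "rz": 0, "jaw": 0}, {"x": 1.2, "y": 0, "z": 0, "rx": 0, "ry": 0, "rz": 0, "jaw": 0}, {"x": 0.8, "y": 0, "z": 0, "rx": 0, "ry": 0, "rz": 0, "jaw": 0}]}}

```text
clock: 16.1
tool_pos: [0.4568, 0.1238, -0.021]
eef_rot: [0.697, 0.717, -0.001, 0.002]
contact_force: [-0.3, -0.5, -0.7]
opening: 0.007
finger_force: 0.3
```

```bash
cat >> h.py <<'E'
def pots(fn):
    d=np.load("pics/"+fn+".npz")["img"]; m=cv2.inRange(d,(200,200,200),(255,255,255))
    n,l,s,c=cv2.connectedComponentsWithStats(m)
    for i in range(1,n):
        if 60<s[i,4]<900 and max(s[i,2:4])<40: print(fn,s[i].tolist(),onz(fn,*c[i],.027)[:2])
E
python3 - <<'E'
from h import *
save("scene","s7");save("top","t7");pots("t1");pots("s1");pots("s7");pots("t7");print(get_state()["tool_pos"],get_state()["contact_force"])
E
```

```text
t1 [257, 92, 20, 18, 339] [ 0.7041 -0.0367]
t1 [284, 143, 27, 25, 520] [ 0.5926 -0.0961]
t1 [369, 174, 20, 19, 301] [ 0.5382 -0.2551]
t1 [138, 180, 26, 27, 552] [0.5149 0.1853]
t1 [130, 214, 20, 22, 341] [0.4533 0.204 ]
t1 [298, 214, 21, 21, 339] [ 0.4583 -0.115 ]
s1 [297, 133, 15, 13, 136] [0.4541 0.204 ]
s1 [305, 150, 20, 17, 258] [0.5177 0.1852]
s1 [199, 197, 16, 15, 182] [ 0.4609 -0.1164]
s1 [236, 230, 22, 20, 350] [ 0.5957 -0.0976]
s1 [169, 253, 17, 16, 204] [ 0.5404 -0.2566]
s1 [287, 252, 22, 21, 246] [ 0.7111 -0.0412]
s7 [298, 133, 14, 11, 105] [0.453  0.2083]
s7 [309, 151, 16, 16, 130] [0.5282 0.1876]
s7 [236, 230, 22, 20, 352] [ 0.5958 -0.0977]
s7 [169, 253, 17, 16, 207] [ 0.5406 -0.2565]
s7 [287, 252, 22, 21, 251] [ 0.7111 -0.0412]
t7 [257, 92, 20, 18, 335] [ 0.7041 -0.0367]
t7 [284, 143, 27, 25, 519] [ 0.5926 -0.096 ]
t7 [369, 174, 20, 19, 294] [ 0.5384 -0.2553]
[ 0.4569      0.12429248 -0.02102523] [ 0.82042524 -0.72069163 -0.29267715]
```

Request:
{"fn": "send_rows", "kwargs": {"motion": [{"x": -2.5, "y": 0, "z": 0, "rx": 0, "ry": 0, "rz": 0, "jaw": 0}, {"x": -3, "y": 0, "z": 0, "rx": 0, "ry": 0, "rz": 0, "jaw": 0}, {"x": -3, "y": 0, "z": 0, "rx": 0, "ry": 0, "rz": 0, "jaw": 0}, {"x": -3, "y": 0, "z": 0, "rx": 0, "ry": 0, "rz": 0, "jaw": 0}, {"x": -3, "y": 0, "z": -2, "rx": 0, "ry": 0, "rz": 0, "jaw": 6.2}]}}

```text
clock: 16.7
tool_pos: [0.4607, -0.0144, -0.0097]
eef_rot: [0.698, 0.716, -0.003, 0.004]
contact_force: [0.4, 0.5, 0.2]
opening: 0.071
finger_force: 0.0
```

Request:
{"fn": "send_rows", "kwargs": {"motion": [{"x": -3, "y": 0, "z": -2.5, "rx": 0, "ry": 0, "rz": 0, "jaw": 6.2}, {"x": -3, "y": 1, "z": -1.5, "rx": 0, "ry": 0, "rz": 0, "jaw": 6.2}, {"x": -3, "y": 2, "z": 0, "rx": 0, "ry": 0, "rz": 0, "jaw": 6.2}, {"x": -3, "y": 2, "z": 0, "rx": 0, "ry": 0, "rz": 0, "jaw": 6.2}, {"x": -3, "y": 2, "z": 0, "rx": 0, "ry": 0, "rz": 0, "jaw": 6.2}]}}

```text
clock: 17.2
tool_pos: [0.5356, -0.1608, 0.0325]
eef_rot: [0.698, 0.716, -0.001, 0.003]
contact_force: [-0.1, 0.2, -0.3]
opening: 0.528
finger_force: 0.0
```

Request:
{"fn": "send_rows", "kwargs": {"motion": [{"x": -3, "y": 0.2, "z": 0, "rx": 0, "ry": 0, "rz": 0, "jaw": 6.2}, {"x": -3, "y": 0, "z": 0, "rx": 0, "ry": 0, "rz": 0, "jaw": 6.2}, {"x": -2, "y": 0, "z": 0, "rx": 0, "ry": 0, "rz": 0, "jaw": 6.2}, {"x": 0, "y": 0, "z": 0, "rx": 0, "ry": 0, "rz": 0, "jaw": 6.2}, {"x": 0, "y": 0, "z": 0, "rx": 0, "ry": 0, "rz": 0, "jaw": 6.2}]}}

```text
clock: 17.7
tool_pos: [0.5393, -0.2379, 0.0326]
eef_rot: [0.698, 0.716, -0.001, 0.003]
contact_force: [0.1, 0.3, 0.5]
opening: 0.706
finger_force: 0.0
```

Request:
{"fn": "send_rows", "kwargs": {"motion": [{"x": -1.75, "y": 0, "z": 0, "rx": 0, "ry": 0, "rz": 0, "jaw": 6.2}, {"x": 0, "y": 0, "z": 2, "rx": 0, "ry": 0, "rz": 0, "jaw": 6.2}, {"x": 0, "y": 0, "z": 2, "rx": 0, "ry": 0, "rz": 0, "jaw": 6.2}, {"x": 0, "y": 0, "z": 1.3, "rx": 0, "ry": 0, "rz": 0, "jaw": 6.2}, {"x": 0, "y": 0, "z": 0, "rx": 0, "ry": 0, "rz": 0, "jaw": 3.7}]}}

```text
clock: 18.2
tool_pos: [0.5394, -0.254, -0.0216]
eef_rot: [0.697, 0.718, -0.001, 0.002]
contact_force: [-0.2, -0.4, 0.7]
opening: 0.638
finger_force: 0.0
```

Request:
{"fn": "send_rows", "kwargs": {"motion": [{"x": 0, "y": 0, "z": 0, "rx": 0, "ry": 0, "rz": 0, "jaw": 3.7}, {"x": 0, "y": 0, "z": 0, "rx": 0, "ry": 0, "rz": 0, "jaw": 3.7}, {"x": 0, "y": 0, "z": 0, "rx": 0, "ry": 0, "rz": 0, "jaw": 3.7}, {"x": 0, "y": 0, "z": 0, "rx": 0, "ry": 0, "rz": 0, "jaw": 3.7}, {"x": 0, "y": 0, "z": 0, "rx": 0, "ry": 0, "rz": 0, "jaw": 3.7}]}}

```text
clock: 18.7
tool_pos: [0.5411, -0.256, -0.0193]
eef_rot: [0.697, 0.717, -0.0, 0.004]
contact_force: [-0.6, 2.0, 5.5]
opening: 0.453
finger_force: 6.0
```

Request:
{"fn": "send_rows", "kwargs": {"motion": [{"x": 1.5, "y": -1, "z": 0, "rx": 0, "ry": 0, "rz": 0, "jaw": 3.7}, {"x": 2, "y": -1.5, "z": 0, "rx": 0, "ry": 0, "rz": 0, "jaw": 3.7}, {"x": 2, "y": -1.5, "z": 0, "rx": 0, "ry": 0, "rz": 0, "jaw": 3.7}, {"x": 2, "y": -1.5, "z": 0, "rx": 0, "ry": 0, "rz": 0, "jaw": 3.7}, {"x": 2, "y": -1.5, "z": 0, "rx": 0, "ry": 0, "rz": 0, "jaw": 3.7}]}}

```text
clock: 19.2
tool_pos: [0.4696, -0.164, -0.0199]
eef_rot: [0.698, 0.716, 0.0, 0.006]
contact_force: [0.6, -1.2, -1.8]
opening: 0.449
finger_force: 6.0
```

Request:
{"fn": "send_rows", "kwargs": {"motion": [{"x": 2.5, "y": -0.4, "z": 0, "rx": 0, "ry": 0, "rz": 0, "jaw": 3.7}, {"x": 2.5, "y": 0, "z": 0, "rx": 0, "ry": 0, "rz": 0, "jaw": 3.7}, {"x": 2.5, "y": 0, "z": 0, "rx": 0, "ry": 0, "rz": 0, "jaw": 3.7}, {"x": 2.5, "y": 0, "z": 0, "rx": 0, "ry": 0, "rz": 0, "jaw": 3.7}, {"x": 2.5, "y": 0, "z": 0, "rx": 0, "ry": 0, "rz": 0, "jaw": 3.7}]}}

```text
clock: 19.7
tool_pos: [0.4615, -0.0403, -0.021]
eef_rot: [0.698, 0.716, -0.002, 0.006]
contact_force: [-0.3, -3.2, 7.8]
opening: 0.446
finger_force: 6.0
```

Request:
{"fn": "send_rows", "kwargs": {"motion": [{"x": 2.5, "y": 0, "z": 0, "rx": 0, "ry": 0, "rz": 0, "jaw": 3.7}, {"x": 2.5, "y": 0, "z": 0, "rx": 0, "ry": 0, "rz": 0, "jaw": 3.7}, {"x": 2, "y": 0, "z": 0, "rx": 0, "ry": 0, "rz": 0, "jaw": 3.7}, {"x": 0, "y": 0, "z": 0, "rx": 0, "ry": 0, "rz": 0, "jaw": 3.7}, {"x": 0, "y": 0, "z": 0, "rx": 0, "ry": 0, "rz": 0, "jaw": 3.7}]}}

```text
clock: 20.2
tool_pos: [0.4595, 0.0349, -0.0215]
eef_rot: [0.696, 0.718, 0.001, 0.003]
contact_force: [-0.1, 3.4, 6.0]
opening: 0.453
finger_force: 6.0
```

Request:
{"fn": "send_rows", "kwargs": {"motion": [{"x": 1.4, "y": 0, "z": 0, "rx": 0, "ry": 0, "rz": 0, "jaw": 3.7}, {"x": 1.0, "y": 0, "z": 0, "rx": 0, "ry": 0, "rz": 0, "jaw": 3.7}, {"x": 0, "y": 0, "z": 0, "rx": 0, "ry": 0, "rz": 0, "jaw": 5.2}, {"x": 0, "y": 0, "z": 0, "rx": 0, "ry": 0, "rz": 0, "jaw": 5.2}, {"x": 0, "y": 0, "z": 0, "rx": 0, "ry": 0, "rz": 0, "jaw": 5.2}]}}

```text
clock: 20.7
tool_pos: [0.4581, 0.0552, -0.0225]
eef_rot: [0.698, 0.716, -0.001, 0.004]
contact_force: [-0.5, -1.0, -0.1]
opening: 0.592
finger_force: 0.0
```

Request:
{"fn": "send_rows", "kwargs": {"motion": [{"x": -1.5, "y": 0, "z": 0, "rx": 0, "ry": 0, "rz": 0, "jaw": 5.2}, {"x": -2, "y": 0, "z": 0, "rx": 0, "ry": 0, "rz": 0, "jaw": 5.2}, {"x": -1.5, "y": 0, "z": 0, "rx": 0, "ry": 0, "rz": 0, "jaw": 5.2}, {"x": 0, "y": 0, "z": 0, "rx": 0, "ry": 0, "rz": 0, "jaw": 0}, {"x": 0, "y": 0, "z": 0, "rx": 0, "ry": 0, "rz": 0, "jaw": 0}]}}

```text
clock: 21.2
tool_pos: [0.4593, 0.0056, -0.0221]
eef_rot: [0.698, 0.716, -0.001, 0.003]
contact_force: [-0.2, 1.6, -0.1]
opening: 0.429
finger_force: 0.0
```

Request:
{"fn": "send_rows", "kwargs": {"motion": [{"x": 0, "y": 0, "z": 0, "rx": 0, "ry": 0, "rz": 0, "jaw": 0}, {"x": 0, "y": 0, "z": 0, "rx": 0, "ry": 0, "rz": 0, "jaw": 0}, {"x": 0, "y": 0, "z": 0, "rx": 0, "ry": 0, "rz": 0, "jaw": 0}, {"x": 0, "y": 0, "z": 0, "rx": 0, "ry": 0, "rz": 0, "jaw": 0}, {"x": 0, "y": 0, "z": 0, "rx": 0, "ry": 0, "rz": 0, "jaw": 0}]}}

```text
clock: 21.7
tool_pos: [0.4594, 0.006, -0.0221]
eef_rot: [0.697, 0.717, -0.001, 0.004]
contact_force: [0.4, 0.7, 0.8]
opening: 0.008
finger_force: 0.0
```

Request:
{"fn": "send_rows", "kwargs": {"motion": [{"x": 1, "y": 0, "z": 0, "rx": 0, "ry": 0, "rz": 0, "jaw": 0}, {"x": 1.2, "y": 0, "z": 0, "rx": 0, "ry": 0, "rz": 0, "jaw": 0}, {"x": 1.2, "y": 0, "z": 0, "rx": 0, "ry": 0, "rz": 0, "jaw": 0}, {"x": 1.2, "y": 0, "z": 0, "rx": 0, "ry": 0, "rz": 0, "jaw": 0}, {"x": 1, "y": 0, "z": 0, "rx": 0, "ry": 0, "rz": 0, "jaw": 0}]}}

```text
clock: 22.2
tool_pos: [0.4577, 0.0635, -0.0224]
eef_rot: [0.697, 0.717, -0.001, 0.003]
contact_force: [0.1, -0.4, 0.6]
opening: -0.0
finger_force: 0.4
```

Request:
{"fn": "send_rows", "kwargs": {"motion": [{"x": 0.8, "y": 0, "z": 0, "rx": 0, "ry": 0, "rz": 0, "jaw": 0}, {"x": 0.8, "y": 0, "z": 0, "rx": 0, "ry": 0, "rz": 0, "jaw": 0}, {"x": 0.8, "y": 0, "z": 0, "rx": 0, "ry": 0, "rz": 0, "jaw": 0}, {"x": 0.6, "y": 0, "z": 0, "rx": 0, "ry": 0, "rz": 0, "jaw": 0}, {"x": 0, "y": 0, "z": 0, "rx": 0, "ry": 0, "rz": 0, "jaw": 0}]}}

```text
clock: 22.7
tool_pos: [0.457, 0.0932, -0.0226]
eef_rot: [0.697, 0.717, -0.0, 0.003]
contact_force: [0.0, -0.5, -0.6]
opening: 0.002
finger_force: 0.0
```

Request:
{"fn": "send_rows", "kwargs": {"motion": [{"x": 0.2, "y": 0, "z": 0, "rx": 0, "ry": 0, "rz": 0, "jaw": 0}, {"x": 0.1, "y": 0, "z": 0, "rx": 0, "ry": 0, "rz": 0, "jaw": 0}, {"x": 0, "y": 0, "z": 0, "rx": 0, "ry": 0, "rz": 0, "jaw": 0}, {"x": 0, "y": 0, "z": 0, "rx": 0, "ry": 0, "rz": 0, "jaw": 0}, {"x": 0, "y": 0, "z": 0, "rx": 0, "ry": 0, "rz": 0, "jaw": 0}]}}

```text
clock: 23.2
tool_pos: [0.457, 0.0944, -0.0226]
eef_rot: [0.698, 0.716, -0.001, 0.004]
contact_force: [0.5, -1.0, 0.1]
opening: 0.006
finger_force: 0.4
```

Request:
{"fn": "send_rows", "kwargs": {"motion": [{"x": -2, "y": 0, "z": 0, "rx": 0, "ry": 0, "rz": 0, "jaw": 0}, {"x": -3, "y": 0, "z": 0, "rx": 0, "ry": 0, "rz": 0, "jaw": 0}, {"x": -3, "y": 0, "z": -2.5, "rx": 0, "ry": 0, "rz": 0, "jaw": 7.4}, {"x": -3, "y": 0, "z": -3, "rx": 0, "ry": 0, "rz": 0, "jaw": 7.4}, {"x": -3, "y": 3, "z": 0, "rx": 0, "ry": 0, "rz": 0, "jaw": 7.4}]}}

```text
clock: 23.7
tool_pos: [0.4885, -0.0287, 0.0213]
eef_rot: [0.696, 0.718, -0.002, 0.004]
contact_force: [1.5, -0.1, -1.4]
opening: 0.256
finger_force: 0.0
```

Request:
{"fn": "send_rows", "kwargs": {"motion": [{"x": -2.5, "y": 3, "z": 0, "rx": 0, "ry": 0, "rz": 0, "jaw": 7.4}, {"x": -2, "y": 3, "z": 0, "rx": 0, "ry": 0, "rz": 0, "jaw": 7.4}, {"x": -1, "y": 3, "z": 0, "rx": 0, "ry": 0, "rz": 0, "jaw": 7.4}, {"x": 0, "y": 1.2, "z": 0, "rx": 0, "ry": 0, "rz": 0, "jaw": 7.4}, {"x": 0, "y": 0, "z": 0, "rx": 0, "ry": 0, "rz": 0, "jaw": 7.4}]}}

```text
clock: 24.2
tool_pos: [0.5968, -0.0818, 0.0203]
eef_rot: [0.698, 0.716, 0.0, 0.006]
contact_force: [-0.1, -0.5, -0.0]
opening: 0.707
finger_force: 0.0
```

```bash
python3 - <<'E'
from h import *
save("scene","s8");save("top","t8");pots("s8");pots("t8");print(get_state()["tool_pos"])
E
```

```text
s8 [275, 133, 37, 29, 425] [0.4558 0.1619]
s8 [305, 150, 20, 17, 262] [0.5178 0.185 ]
s8 [236, 230, 21, 20, 299] [ 0.5947 -0.1009]
s8 [287, 252, 22, 21, 257] [ 0.7111 -0.041 ]
t8 [257, 92, 20, 18, 296] [ 0.7032 -0.0338]
t8 [138, 180, 29, 27, 573] [0.5151 0.1851]
t8 [130, 214, 20, 22, 355] [0.4532 0.204 ]
[ 0.59386648 -0.08113078  0.02007744]
```

Request:
{"fn": "send_rows", "kwargs": {"motion": [{"x": -1.5, "y": -0.1, "z": 0, "rx": 0, "ry": 0, "rz": 0, "jaw": 7.4}, {"x": 0, "y": 0, "z": 0, "rx": 0, "ry": 0, "rz": 0, "jaw": 7.4}, {"x": 0, "y": 0, "z": 2, "rx": 0, "ry": 0, "rz": 0, "jaw": 7.4}, {"x": 0, "y": 0, "z": 2, "rx": 0, "ry": 0, "rz": 0, "jaw": 7.4}, {"x": 0, "y": 0, "z": 0, "rx": 0, "ry": 0, "rz": 0, "jaw": 4.9}]}}

```text
clock: 24.8
tool_pos: [0.592, -0.0976, -0.0215]
eef_rot: [0.698, 0.716, -0.003, 0.004]
contact_force: [-0.5, 0.3, 0.9]
opening: 0.77
finger_force: 0.0
```

Request:
{"fn": "send_rows", "kwargs": {"motion": [{"x": 0, "y": 0, "z": 0, "rx": 0, "ry": 0, "rz": 0, "jaw": 4.9}, {"x": 0, "y": 0, "z": 0, "rx": 0, "ry": 0, "rz": 0, "jaw": 4.9}, {"x": 0, "y": 0, "z": 0, "rx": 0, "ry": 0, "rz": 0, "jaw": 4.9}, {"x": 0, "y": 0, "z": 0, "rx": 0, "ry": 0, "rz": 0, "jaw": 4.9}, {"x": 0, "y": 0, "z": 0, "rx": 0, "ry": 0, "rz": 0, "jaw": 4.9}]}}

```text
clock: 25.3
tool_pos: [0.5951, -0.0969, -0.0186]
eef_rot: [0.698, 0.716, -0.001, 0.006]
contact_force: [-1.3, 0.3, 5.5]
opening: 0.587
finger_force: 6.0
```

Request:
{"fn": "send_rows", "kwargs": {"motion": [{"x": 0, "y": -1, "z": 0, "rx": 0, "ry": 0, "rz": 0, "jaw": 4.9}, {"x": 0, "y": -2, "z": 0, "rx": 0, "ry": 0, "rz": 0, "jaw": 4.9}, {"x": 0, "y": -2, "z": 0, "rx": 0, "ry": 0, "rz": 0, "jaw": 4.9}, {"x": 0.5, "y": -1.8, "z": 0, "rx": 0, "ry": 0, "rz": 0, "jaw": 4.9}, {"x": 1.5, "y": 0, "z": 0, "rx": 0, "ry": 0, "rz": 0, "jaw": 4.9}]}}

```text
clock: 25.8
tool_pos: [0.5242, -0.0828, -0.0193]
eef_rot: [0.699, 0.715, -0.004, 0.007]
contact_force: [-0.1, -4.1, 7.2]
opening: 0.588
finger_force: 6.0
```

Request:
{"fn": "send_rows", "kwargs": {"motion": [{"x": 2, "y": 0, "z": 0, "rx": 0, "ry": 0, "rz": 0, "jaw": 4.9}, {"x": 2.5, "y": 0, "z": 0, "rx": 0, "ry": 0, "rz": 0, "jaw": 4.9}, {"x": 2.5, "y": 0, "z": 0, "rx": 0, "ry": 0, "rz": 0, "jaw": 4.9}, {"x": 2.5, "y": 0, "z": 0, "rx": 0, "ry": 0, "rz": 0, "jaw": 4.9}, {"x": 2.5, "y": 0, "z": 0, "rx": 0, "ry": 0, "rz": 0, "jaw": 4.9}]}}

```text
clock: 26.3
tool_pos: [0.5237, 0.0395, -0.0203]
eef_rot: [0.698, 0.716, -0.002, 0.007]
contact_force: [-0.1, -5.3, 6.9]
opening: 0.588
finger_force: 6.0
```

Request:
{"fn": "send_rows", "kwargs": {"motion": [{"x": 0.5, "y": 0, "z": 0, "rx": 0, "ry": 0, "rz": 0, "jaw": 4.9}, {"x": 0, "y": 0, "z": 0, "rx": 0, "ry": 0, "rz": 0, "jaw": 4.9}, {"x": 0, "y": 0, "z": 0, "rx": 0, "ry": 0, "rz": 0, "jaw": 4.9}, {"x": 0, "y": 0, "z": 0, "rx": 0, "ry": 0, "rz": 0, "jaw": 4.9}, {"x": 0, "y": 0, "z": 0, "rx": 0, "ry": 0, "rz": 0, "jaw": 4.9}]}}

```text
clock: 26.8
tool_pos: [0.5238, 0.0483, -0.0204]
eef_rot: [0.697, 0.717, 0.001, 0.005]
contact_force: [-0.3, 4.3, 7.0]
opening: 0.586
finger_force: 6.0
```

Request:
{"fn": "send_rows", "kwargs": {"motion": [{"x": 1.0, "y": 0, "z": 0, "rx": 0, "ry": 0, "rz": 0, "jaw": 4.9}, {"x": 0, "y": 0, "z": 0, "rx": 0, "ry": 0, "rz": 0, "jaw": 6.4}, {"x": 0, "y": 0, "z": 0, "rx": 0, "ry": 0, "rz": 0, "jaw": 6.4}, {"x": 0, "y": 0, "z": 0, "rx": 0, "ry": 0, "rz": 0, "jaw": 6.4}, {"x": -1.5, "y": 0, "z": 0, "rx": 0, "ry": 0, "rz": 0, "jaw": 6.4}]}}

```text
clock: 27.3
tool_pos: [0.523, 0.0432, -0.0211]
eef_rot: [0.697, 0.717, 0.0, 0.004]
contact_force: [1.1, -0.1, -0.2]
opening: 0.725
finger_force: 0.0
```

Request:
{"fn": "send_rows", "kwargs": {"motion": [{"x": -2.2, "y": 0, "z": 0, "rx": 0, "ry": 0, "rz": 0, "jaw": 6.4}, {"x": -2.0, "y": 0, "z": 0, "rx": 0, "ry": 0, "rz": 0, "jaw": 6.4}, {"x": 0, "y": 0, "z": 0, "rx": 0, "ry": 0, "rz": 0, "jaw": 0}, {"x": 0, "y": 0, "z": 0, "rx": 0, "ry": 0, "rz": 0, "jaw": 0}, {"x": 0, "y": 0, "z": 0, "rx": 0, "ry": 0, "rz": 0, "jaw": 0}]}}

```text
clock: 27.8
tool_pos: [0.5241, 0.0005, -0.0207]
eef_rot: [0.697, 0.717, -0.0, 0.005]
contact_force: [0.3, 0.0, 0.1]
opening: 0.478
finger_force: 0.0
```

Request:
{"fn": "send_rows", "kwargs": {"motion": [{"x": 0, "y": 0, "z": 0, "rx": 0, "ry": 0, "rz": 0, "jaw": 0}, {"x": 0, "y": 0, "z": 0, "rx": 0, "ry": 0, "rz": 0, "jaw": 0}, {"x": 0, "y": 0, "z": 0, "rx": 0, "ry": 0, "rz": 0, "jaw": 0}, {"x": 0, "y": 0, "z": 0, "rx": 0, "ry": 0, "rz": 0, "jaw": 0}, {"x": 0, "y": 0, "z": 0, "rx": 0, "ry": 0, "rz": 0, "jaw": 0}]}}

```text
clock: 28.3
tool_pos: [0.524, -0.0006, -0.0208]
eef_rot: [0.698, 0.716, -0.001, 0.005]
contact_force: [0.0, 0.0, -0.2]
opening: 0.027
finger_force: 0.0
```

Request:
{"fn": "send_rows", "kwargs": {"motion": [{"x": 1, "y": 0, "z": 0, "rx": 0, "ry": 0, "rz": 0, "jaw": 0}, {"x": 1.2, "y": 0, "z": 0, "rx": 0, "ry": 0, "rz": 0, "jaw": 0}, {"x": 1.2, "y": 0, "z": 0, "rx": 0, "ry": 0, "rz": 0, "jaw": 0}, {"x": 1.2, "y": 0, "z": 0, "rx": 0, "ry": 0, "rz": 0, "jaw": 0}, {"x": 1, "y": 0, "z": 0, "rx": 0, "ry": 0, "rz": 0, "jaw": 0}]}}

```text
clock: 28.8
tool_pos: [0.5225, 0.057, -0.0212]
eef_rot: [0.697, 0.717, -0.001, 0.005]
contact_force: [0.4, -2.1, 0.4]
opening: 0.007
finger_force: 0.6
```

Another 3.7 cm, then back out and lift clear.

Request:
{"fn": "send_rows", "kwargs": {"motion": [{"x": 1, "y": 0, "z": 0, "rx": 0, "ry": 0, "rz": 0, "jaw": 0}, {"x": 1, "y": 0, "z": 0, "rx": 0, "ry": 0, "rz": 0, "jaw": 0}, {"x": 1, "y": 0, "z": 0, "rx": 0, "ry": 0, "rz": 0, "jaw": 0}, {"x": 0.7, "y": 0, "z": 0, "rx": 0, "ry": 0, "rz": 0, "jaw": 0}, {"x": 0, "y": 0, "z": 0, "rx": 0, "ry": 0, "rz": 0, "jaw": 0}]}}

```text
clock: 29.3
tool_pos: [0.5216, 0.0943, -0.0215]
eef_rot: [0.697, 0.717, -0.0, 0.005]
contact_force: [0.6, 0.8, 0.2]
opening: 0.004
finger_force: 0.0
```

Request:
{"fn": "send_rows", "kwargs": {"motion": [{"x": -2, "y": 0, "z": 0, "rx": 0, "ry": 0, "rz": 0, "jaw": 0}, {"x": -3, "y": 0, "z": 0, "rx": 0, "ry": 0, "rz": 0, "jaw": 0}, {"x": -3, "y": 0, "z": -3, "rx": 0, "ry": 0, "rz": 0, "jaw": 0}, {"x": -3, "y": 0, "z": -3, "rx": 0, "ry": 0, "rz": 0, "jaw": 0}, {"x": -3, "y": 0, "z": -3, "rx": 0, "ry": 0, "rz": 0, "jaw": 0}]}}

```text
clock: 29.8
tool_pos: [0.5242, -0.0484, 0.0704]
eef_rot: [0.698, 0.716, -0.001, 0.005]
contact_force: [1.0, -0.4, 0.6]
opening: -0.0
finger_force: 0.0
```

```bash
python3 - <<'E'
from h import *
save("scene","s9");save("top","t9");pots("s9");pots("t9");s=get_state();print(s["tool_pos"],s["q"])
E
```

```text
s9 [274, 133, 38, 29, 435] [0.4555 0.1605]
s9 [289, 150, 36, 29, 547] [0.5195 0.1554]
s9 [287, 252, 22, 21, 263] [ 0.7111 -0.0411]
t9 [257, 92, 19, 18, 197] [ 0.709  -0.0309]
t9 [167, 178, 27, 27, 558] [0.5186 0.129 ]
t9 [138, 180, 26, 27, 556] [0.515  0.1853]
t9 [130, 214, 20, 22, 342] [0.4532 0.204 ]
[ 0.52614743 -0.05345296  0.07212659] [ 0.34983725  0.84233241 -0.58099213  1.96872754  0.86219176  0.58849115
 -0.81160127]
```

Pots are in: large centre at case y ≈ 28 mm, small front pot ≈ 22 mm, so all lie inside the lip line. Now the lid: go over it and behind, with tips well above its top (0.19 m).

Request:
{"fn": "send_rows", "kwargs": {"motion": [{"x": 0, "y": -1, "z": -3.5, "rx": 0, "ry": 0, "rz": 0, "jaw": 0}, {"x": 0, "y": -1, "z": -3.5, "rx": 0, "ry": 0, "rz": 0, "jaw": 0}, {"x": 0, "y": -0.9, "z": -3.5, "rx": 0, "ry": 0, "rz": 0, "jaw": 0}, {"x": 0, "y": 0, "z": -3.5, "rx": 0, "ry": 0, "rz": 0, "jaw": 0}, {"x": 2, "y": 0, "z": 0, "rx": 0, "ry": 0, "rz": 0, "jaw": 0}]}}

```text
clock: 30.4
tool_pos: [0.4965, -0.0278, 0.2122]
eef_rot: [0.699, 0.715, 0.001, 0.008]
contact_force: [1.4, 0.4, -1.4]
opening: 0.005
finger_force: 0.0
```

Request:
{"fn": "send_rows", "kwargs": {"motion": [{"x": 3.5, "y": 0, "z": 0, "rx": 0, "ry": 0, "rz": 0, "jaw": 0}, {"x": 3.5, "y": 0, "z": 0, "rx": 0, "ry": 0, "rz": 0, "jaw": 0}, {"x": 3.5, "y": 0, "z": 0, "rx": 0, "ry": 0, "rz": 0, "jaw": 0}, {"x": 3.5, "y": 0, "z": 0, "rx": 0, "ry": 0, "rz": 0, "jaw": 0}, {"x": 3, "y": 0, "z": 0, "rx": 0, "ry": 0, "rz": 0, "jaw": 0}]}}

```text
clock: 30.9
tool_pos: [0.4892, 0.1461, 0.2073]
eef_rot: [0.697, 0.717, -0.001, 0.005]
contact_force: [1.1, -0.4, 0.1]
opening: 0.006
finger_force: 0.0
```

Request:
{"fn": "send_rows", "kwargs": {"motion": [{"x": 3.5, "y": 0, "z": 0, "rx": 0, "ry": 0, "rz": 0, "jaw": 0}, {"x": 3.5, "y": 0, "z": 0, "rx": 0, "ry": 0, "rz": 0, "jaw": 0}, {"x": 3.5, "y": 0, "z": 0, "rx": 0, "ry": 0, "rz": 0, "jaw": 0}, {"x": 3.5, "y": 0.2, "z": 0, "rx": 0, "ry": 0, "rz": 0, "jaw": 0}, {"x": 2, "y": 0.2, "z": 0, "rx": 0, "ry": 0, "rz": 0, "jaw": 0}]}}

```text
clock: 31.4
tool_pos: [0.4881, 0.3077, 0.2059]
eef_rot: [0.696, 0.718, -0.0, 0.004]
contact_force: [0.5, -0.0, 0.4]
opening: 0.003
finger_force: 0.0
```

Request:
{"fn": "send_rows", "kwargs": {"motion": [{"x": 0, "y": 0, "z": 0, "rx": 0, "ry": 0, "rz": 0, "jaw": 0}, {"x": 0, "y": 0, "z": 0, "rx": 0, "ry": 0, "rz": 0, "jaw": 0}, {"x": 0, "y": 0, "z": 0, "rx": 0, "ry": 0, "rz": 0, "jaw": 0}, {"x": 0, "y": 0, "z": 0, "rx": 0, "ry": 0, "rz": 0, "jaw": 0}, {"x": 0, "y": 0, "z": 0, "rx": 0, "ry": 0, "rz": 0, "jaw": 0}]}}

```text
clock: 31.9
tool_pos: [0.49, 0.3023, 0.2064]
eef_rot: [0.698, 0.716, -0.001, 0.005]
contact_force: [-0.4, -0.8, 0.9]
opening: 0.002
finger_force: 0.0
```

Request:
{"fn": "send_rows", "kwargs": {"motion": [{"x": 0, "y": 0, "z": 2, "rx": 0, "ry": 0, "rz": 0, "jaw": 0}, {"x": 0, "y": 0, "z": 2, "rx": 0, "ry": 0, "rz": 0, "jaw": 0}, {"x": 0, "y": 0, "z": 2, "rx": 0, "ry": 0, "rz": 0, "jaw": 0}, {"x": 0, "y": 0, "z": 0.6, "rx": 0, "ry": 0, "rz": 0, "jaw": 0}, {"x": 0, "y": 0, "z": 0, "rx": 0, "ry": 0, "rz": 0, "jaw": 0}]}}

```text
clock: 32.4
tool_pos: [0.4899, 0.3022, 0.1399]
eef_rot: [0.698, 0.716, -0.002, 0.005]
contact_force: [0.8, 0.0, 0.6]
opening: 0.006
finger_force: 0.0
```

Request:
{"fn": "send_rows", "kwargs": {"motion": [{"x": -1, "y": 0, "z": 0, "rx": 0, "ry": 0, "rz": 0, "jaw": 0}, {"x": -1, "y": 0, "z": 0, "rx": 0, "ry": 0, "rz": 0, "jaw": 0}, {"x": -1, "y": 0, "z": 0, "rx": 0, "ry": 0, "rz": 0, "jaw": 0}, {"x": -1, "y": 0, "z": 0, "rx": 0, "ry": 0, "rz": 0, "jaw": 0}, {"x": -1, "y": 0, "z": 0, "rx": 0, "ry": 0, "rz": 0, "jaw": 0}]}}

```text
clock: 32.9
tool_pos: [0.4918, 0.2521, 0.1414]
eef_rot: [0.698, 0.716, -0.0, 0.005]
contact_force: [1.2, 1.4, 0.1]
opening: 0.006
finger_force: 0.7
```

```bash
python3 - <<'E'
from h import *
import numpy as np
# corner path r: tool center y = hinge -r cos + 3mm*sin + 9mm ; tip z real = .043+r sin+.003 cos; reading=tip+.011-.036
for t in range(90,-1,-10):
    a=np.radians(t); r=.128
    print(t, round(.2365-r*np.cos(a)+.003*np.sin(a)+.009,4), round(.043+r*np.sin(a)+.003*np.cos(a)-.025,4))
E
```

```text
90 0.2485 0.146
80 0.2262 0.1446
70 0.2045 0.1393
60 0.1841 0.1304
50 0.1655 0.118
40 0.1494 0.1026
30 0.1361 0.0846
20 0.1262 0.0646
10 0.12 0.0432
0 0.1175 0.021
```

Request:
{"fn": "send_rows", "kwargs": {"motion": [{"x": -1.3, "y": 0, "z": 0, "rx": 0, "ry": 0, "rz": 0, "jaw": 0}, {"x": -1.3, "y": 0, "z": 0, "rx": 0, "ry": 0, "rz": 0, "jaw": 0}, {"x": -1.1, "y": 0, "z": 0.1, "rx": 0, "ry": 0, "rz": 0, "jaw": 0}, {"x": -1.1, "y": 0, "z": 0.2, "rx": 0, "ry": 0, "rz": 0, "jaw": 0}, {"x": -1, "y": 0, "z": 0.4, "rx": 0, "ry": 0, "rz": 0, "jaw": 0}]}}

```text
clock: 33.4
tool_pos: [0.4929, 0.1938, 0.1343]
eef_rot: [0.698, 0.716, -0.001, 0.005]
contact_force: [0.5, 0.6, 0.1]
opening: 0.005
finger_force: 0.5
```

Request:
{"fn": "send_rows", "kwargs": {"motion": [{"x": -1, "y": 0, "z": 0.5, "rx": 0, "ry": 0, "rz": 0, "jaw": 0}, {"x": -1, "y": 0, "z": 0.6, "rx": 0, "ry": 0, "rz": 0, "jaw": 0}, {"x": -0.9, "y": 0, "z": 0.6, "rx": 0, "ry": 0, "rz": 0, "jaw": 0}, {"x": -0.8, "y": 0, "z": 0.7, "rx": 0, "ry": 0, "rz": 0, "jaw": 0}, {"x": -0.8, "y": 0, "z": 0.8, "rx": 0, "ry": 0, "rz": 0, "jaw": 0}]}}

```text
clock: 33.9
tool_pos: [0.4943, 0.149, 0.1021]
eef_rot: [0.698, 0.716, -0.001, 0.005]
contact_force: [0.2, 0.8, -0.0]
opening: 0.004
finger_force: 0.3
```

Request:
{"fn": "send_rows", "kwargs": {"motion": [{"x": -0.7, "y": 0, "z": 0.9, "rx": 0, "ry": 0, "rz": 0, "jaw": 0}, {"x": -0.6, "y": 0, "z": 0.9, "rx": 0, "ry": 0, "rz": 0, "jaw": 0}, {"x": -0.5, "y": 0, "z": 1.0, "rx": 0, "ry": 0, "rz": 0, "jaw": 0}, {"x": -0.5, "y": 0, "z": 1.0, "rx": 0, "ry": 0, "rz": 0, "jaw": 0}, {"x": -0.3, "y": 0, "z": 1.0, "rx": 0, "ry": 0, "rz": 0, "jaw": 0}]}}

```text
clock: 34.4
tool_pos: [0.4952, 0.1225, 0.0541]
eef_rot: [0.698, 0.716, -0.001, 0.005]
contact_force: [-0.3, -0.1, 1.5]
opening: 0.007
finger_force: 0.2
```

Request:
{"fn": "send_rows", "kwargs": {"motion": [{"x": -0.3, "y": 0, "z": 1.0, "rx": 0, "ry": 0, "rz": 0, "jaw": 0}, {"x": -0.1, "y": 0, "z": 0.9, "rx": 0, "ry": 0, "rz": 0, "jaw": 0}, {"x": 0, "y": 0, "z": 0.7, "rx": 0, "ry": 0, "rz": 0, "jaw": 0}, {"x": 0, "y": 0, "z": 0.3, "rx": 0, "ry": 0, "rz": 0, "jaw": 0}, {"x": 0, "y": 0, "z": 0, "rx": 0, "ry": 0, "rz": 0, "jaw": 0}]}}

```text
clock: 34.9
tool_pos: [0.4954, 0.1192, 0.0257]
eef_rot: [0.698, 0.717, -0.001, 0.005]
contact_force: [0.0, 0.3, -0.5]
opening: 0.004
finger_force: 0.0
```

Request:
{"fn": "send_rows", "kwargs": {"motion": [{"x": 0, "y": 0, "z": 0.2, "rx": 0, "ry": 0, "rz": 0, "jaw": 0}, {"x": 0, "y": 0, "z": 0.2, "rx": 0, "ry": 0, "rz": 0, "jaw": 0}, {"x": 0, "y": 0, "z": 0.1, "rx": 0, "ry": 0, "rz": 0, "jaw": 0}, {"x": 0, "y": 0, "z": 0, "rx": 0, "ry": 0, "rz": 0, "jaw": 0}, {"x": 0, "y": 0, "z": 0, "rx": 0, "ry": 0, "rz": 0, "jaw": 0}]}}

```text
clock: 35.4
tool_pos: [0.4957, 0.1189, 0.0211]
eef_rot: [0.698, 0.716, -0.001, 0.005]
contact_force: [0.1, -0.1, 0.7]
opening: 0.008
finger_force: 0.0
```

Request:
{"fn": "send_rows", "kwargs": {"motion": [{"x": 0, "y": 0, "z": 0.1, "rx": 0, "ry": 0, "rz": 0, "jaw": 0}, {"x": 0, "y": 0, "z": 0.1, "rx": 0, "ry": 0, "rz": 0, "jaw": 0}, {"x": 0, "y": 0, "z": 0.1, "rx": 0, "ry": 0, "rz": 0, "jaw": 0}, {"x": 0, "y": 0, "z": 0, "rx": 0, "ry": 0, "rz": 0, "jaw": 0}, {"x": 0, "y": 0, "z": 0, "rx": 0, "ry": 0, "rz": 0, "jaw": 0}]}}

```text
clock: 35.9
tool_pos: [0.4959, 0.1191, 0.0197]
eef_rot: [0.698, 0.716, -0.0, 0.006]
contact_force: [-2.3, -1.6, 17.4]
opening: 0.009
finger_force: 11.1
```

Firm stop at the shut height. I lift off and check.

Request:
{"fn": "send_rows", "kwargs": {"motion": [{"x": 0, "y": 0, "z": -2, "rx": 0, "ry": 0, "rz": 0, "jaw": 0}, {"x": 0, "y": 0, "z": -3, "rx": 0, "ry": 0, "rz": 0, "jaw": 0}, {"x": -2, "y": 0, "z": -3, "rx": 0, "ry": 0, "rz": 0, "jaw": 0}, {"x": -3.5, "y": 0, "z": -3, "rx": 0, "ry": 0, "rz": 0, "jaw": 0}, {"x": -3.5, "y": 0, "z": -2, "rx": 0, "ry": 0, "rz": 0, "jaw": 0}]}}

```text
clock: 36.4
tool_pos: [0.4977, 0.0298, 0.1507]
eef_rot: [0.697, 0.717, -0.0, 0.006]
contact_force: [1.1, -0.1, 0.6]
opening: 0.01
finger_force: 0.0
```

Request:
{"fn": "send_rows", "kwargs": {"motion": [{"x": -3.5, "y": 0, "z": 0, "rx": 0, "ry": 0, "rz": 0, "jaw": 0}, {"x": -3.5, "y": 0, "z": 0, "rx": 0, "ry": 0, "rz": 0, "jaw": 0}, {"x": -3.5, "y": 0, "z": 0, "rx": 0, "ry": 0, "rz": 0, "jaw": 0}, {"x": -3.5, "y": 0, "z": 0, "rx": 0, "ry": 0, "rz": 0, "jaw": 0}, {"x": 0, "y": 0, "z": 0, "rx": 0, "ry": 0, "rz": 0, "jaw": 0}]}}

```text
clock: 36.9
tool_pos: [0.4998, -0.1165, 0.1493]
eef_rot: [0.701, 0.713, -0.003, 0.006]
contact_force: [-0.1, -0.4, -0.2]
opening: 0.006
finger_force: 0.0
```

```bash
python3 - <<'E'
from h import *
a=save("scene","s10")["img"];b=save("top","t10")["img"]
A=cv2.resize(a[95:195,255:355],(400,400),interpolation=cv2.INTER_CUBIC);B=cv2.resize(b[155:255,110:210],(400,400),interpolation=cv2.INTER_CUBIC)
cv2.imwrite("pics/c10.png",np.hstack([A,B])[:,:,::-1])
E
```

```text
(no output)
```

View pics/c10.png

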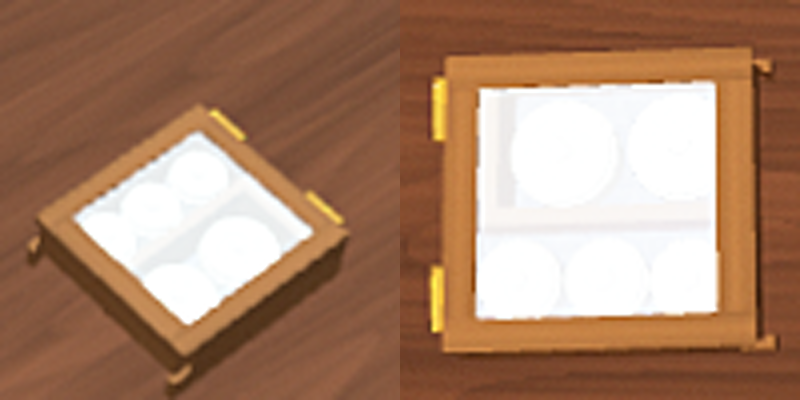

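The lid lies shut behind both hooks (770,65 and 768,342 in the right half). All five pots show under the pane, two large and three small. Handing in.

```bash
python3 -c "
from plant import *
print(finish_job())"
```

```text
the job is handed in; nothing more can be done
None
```

The job is handed in: all three pots are in their rows in the case and the lid is shut with its lip behind both hooks, at about 37 s of the 72 s allowed; the final picture showed only the case, so I did not re-check the other things on the table.

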